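Unpack the slicer inserts into the dish drainer

TASK

The slicer inserts in the clear storage bin need to go in the dish drainer: release the bin's toggle latch, lever the lid's front edge up a good 2 cm with the palette knife, its blade pushed into the pry recess, open the lid, and draw every insert up out of its slot and stand it upright in the drainer. Then shut the lid fully, snap the latch back up over it, and leave the palette knife lying flat on the cutting board; do not disturb the egg cup, ramekin and can opener.

Things in the scene. Friction and masses are not known exactly. Their poses are not given: they have to be found in the camera images.
- bin: clear plastic storage bin, fixed, 112 mm deep (x) x 212 long (y) x 96 high (rim), walls 4. Origin: centre of underside, z up; front (latch side) looks to its own -x, towards the robot. A flange on the front rim reaches out to x = -68, z 86 to 96. The shut lid lies on the rim (z 96 to 100), with a 2 mm bead along its two ends.
- holder (a point): centre of the floor of the grey slotted holder in the bin, at bin (0, 0, 8) mm, bin axes. Two combs, along front and back (|x| above 33), with tops at bin z = 50, form four grooves 11 mm wide at y = -60, -20, 20, 60; between the combs it is open. An insert in a groove lies in the bin's x-z plane, top edge at bin z = 82, 14 mm under the shut lid.
- pry_recess (a point): middle of the mouth of the pry recess, at bin (-68, -62, 91) mm, bin axes: an opening in the front rim right of the latch, 48 mm wide (y) and 10 high, between the rim (bin z = 86) and the underside of the shut lid (96); the outer 12 mm, under the lid's overhang, are open below. A blade goes in along +x, 20 mm and more, free of everything. Too low for a finger.
- lid (a joint): lid angle, rad: 0 shut, grows as the front edge rises, stop at 1.8 (leaning back past upright). Hinge line along bin y at bin x = 58, z = 98 mm. Friction hinge (0.13 N m): the lid stays at any angle; raising it takes about 2 N at the front edge. While the latch is fastened its hook stops the lid at 0.03 rad.
- lid_edge (a point): middle of the front edge of the lid, a clear plate 122 (from the hinge) x 228 x 4 mm, 110 g. The point is 126 mm from the hinge line, at bin (-68, 0, 98) mm when shut; axes turn with the lid, and are the bin's when shut.
- latch (a joint): toggle latch angle, rad: 0 fastened (clip upright, hook over the lid's front edge), grows as the clip swings outward and down to the front; stop at 0.8; hook clear of the lid above 0.35. Stiff hinge (0.05 N m), stays where left. Hinge line along bin y at bin x = -72.5, z = 66 mm, in the middle of the front.
- latch_tab (a point): middle of the top end of the grey latch clip's thumb tab; at bin (-72.5, 0, 132) mm when fastened (clip axes then the bin's). Clip: 36 mm wide (y), 5 thick, 66 long from its hinge line; hook 37 to 42 mm up, reaching +x to 14.5 mm; above it the tab, 6 thick. A finger over the lid can push the tab outward from behind; fasten by pushing its top end in from the front, rising with its arc.
- insert1: slicer insert (one straight blade): stiff plate 84 mm wide (x) x 8 thick (y) x 74 tall (z), 60 g, white frame, steel panel, standing in a groove of the holder in the bin. Origin: middle of its lower edge, z up along the plate. Its top 32 mm stand clear above the combs. May be absent (None).
- insert2: slicer insert (row of teeth): stiff plate 84 mm wide (x) x 8 thick (y) x 74 tall (z), 60 g, white frame, steel panel, standing in a groove of the holder in the bin. Origin: middle of its lower edge, z up along the plate. Its top 32 mm stand clear above the combs. May be absent (None).
- insert3: slicer insert (small round holes): stiff plate 84 mm wide (x) x 8 thick (y) x 74 tall (z), 60 g, white frame, steel panel, standing in a groove of the holder in the bin. Origin: middle of its lower edge, z up along the plate. Its top 32 mm stand clear above the combs. May be absent (None).
- insert4: slicer insert (large round holes): stiff plate 84 mm wide (x) x 8 thick (y) x 74 tall (z), 60 g, white frame, steel panel, standing in a groove of the holder in the bin. Origin: middle of its lower edge, z up along the plate. Its top 32 mm stand clear above the combs. May be absent (None).
- drainer: wire dish drainer, fixed, on a white tray 130 (x) x 190 (y) mm. Origin: centre of underside, z up. Two bearer bars along y at x = -25 and 25, tops at z = 12. Eight upright hoops of 4 mm wire across y, at y = -77, -55, .. 77 (22 apart), each from x = -34 to 34, tops at z = 57: seven gaps, 18 mm clear.
- drainer_mid (a point): centre of the middle gap at bearer height, at drainer (0, 0, 12) mm, drainer axes; gap centres at y = -66, -44, -22, 0, 22, 44, 66. An insert stands in a gap, lower edge on the bearers, its width along drainer x. Filling every second gap leaves the fingers room.
- board: blue plastic cutting board, fixed, 250 (x) x 170 (y) x 12 mm, flat on the counter. Origin: centre of the underside, z up.
- knife: cranked palette knife, 195 mm long, 90 g, lying flat on the board. Origin on its underside at the front end of the handle, x towards the tip, z up. Wooden handle with flat sides, 18 mm wide and high, x = -100 to 0, z = 0 to 18; steel blade 24 wide, z = 0 to 2.5, out to x = 95 mm.
- knife_tip (a point): middle of the blade's tip, at knife (95, 0, 1.25) mm; axes of the knife.
- egg_cup: white ceramic egg cup, 48 mm across, 56 high, beyond the board; leave alone. Origin: centre of its foot.
- ramekin: glass ramekin, 86 mm across, 42 high, beyond the board; leave alone. Origin: centre of its underside.
- can_opener: metal can opener, 150 mm long, 27 high, lying beyond the drainer; leave alone. Origin near the middle of its underside.
Things that resemble listed ones, but are neither listed nor needed, are in the scene too. Leave any green look-alike of the knife alone. Of the things that look like the drainer, take the one that is farthest from the robot's base at the start.

How it is judged (in metres and radians):
On the way, in this order (a step that is already met when the one before it is completed fails the run):
1. the toggle latch is swung outward, clear of the lid (value of joint latch above 0.45 rad), for 0.2 s.
2. the lid is levered up with the knife: raised by more than 0.12 rad with the knife bearing on it and no finger on it (value of joint lid above 0.12 rad and contact force between knife and lid above 0.2 N and contact force between the fingers and lid below 0.2 N), for 0.1 s.
At the end, for the whole second after the job is handed in: every insert stands in the drainer between two hoops, on the bearers (lower edge 6 to 20 mm above the counter), within 0.3 rad of upright, at rest; lid shut (below 0.04 rad); latch fastened (below 0.12 rad); knife lying flat on the board, its origin at least 5 mm inside the edges (x of insert1 in the frame of drainer between -0.03 and 0.03 m and y of insert1 in the frame of drainer between -0.078 and 0.078 m and z of insert1 in the frame of drainer between 0.006 and 0.02 m and angle between each of insert1, insert2, insert3, insert4's own z axis and vertical below 0.3 rad and linear speed of each of insert1, insert2, insert3, insert4, knife below 0.03 m/s and x of insert2 in the frame of drainer between -0.03 and 0.03 m and y of insert2 in the frame of drainer between -0.078 and 0.078 m and z of insert2 in the frame of drainer between 0.006 and 0.02 m and x of insert3 in the frame of drainer between -0.03 and 0.03 m and y of insert3 in the frame of drainer between -0.078 and 0.078 m and z of insert3 in the frame of drainer between 0.006 and 0.02 m and x of insert4 in the frame of drainer between -0.03 and 0.03 m and y of insert4 in the frame of drainer between -0.078 and 0.078 m and z of insert4 in the frame of drainer between 0.006 and 0.02 m and value of joint lid below 0.04 rad and value of joint latch below 0.12 rad and x of knife in the frame of board between -0.12 and 0.12 m and y of knife in the frame of board between -0.08 and 0.08 m and z of knife in the frame of board between 0.008 and 0.02 m and angle between knife's own z axis and vertical below 0.2 rad); the robot touches nothing.
It fails at once if the egg cup is moved more than 3 cm or tipped over (distance of egg_cup from where it was at the start of the episode above 0.03 m or angle between egg_cup's own z axis and vertical above 0.5 rad).
It fails at once if the ramekin is moved more than 3 cm or tipped over (distance of ramekin from where it was at the start of the episode above 0.03 m or angle between ramekin's own z axis and vertical above 0.5 rad).
It fails at once if the can opener is moved more than 3 cm or tipped over (distance of can_opener from where it was at the start of the episode above 0.03 m or angle between can_opener's own z axis and vertical above 0.5 rad).
Of insert1, insert2, insert3, insert4 only 2 to 4 are there at a start; the rules pass over those that are not, and their reading is None.
At some moment in a run one of knife may be knocked a few centimetres aside while the robot is not near it.
It also fails if it takes over 210 s, if anything falls off the work surface, if the arm or the gripper's body presses on something with over 40 N, if the wrist force passes 120 N, or if a joint passes its speed limit or range.

ROBOT

A 7-joint arm with a two-finger parallel gripper is mounted at the origin on the work surface. World frame = base frame: x ahead of the robot, y to its left, z up, the work surface at z = 0. Lengths are in m, angles in degrees, forces in N, time in s.
With the tool pointing down it reaches from about 0.4 to 0.75 m from the base axis. Payload 19.5 kg.
Tool frame: the origin (TCP) lies at the very end of the fingers, on their centre line; the grasp point (between the pads) lies 19 mm behind it; z points along the fingers, y is the line along which they close (so a half turn about z gives the same grasp; the last joint's range is limited). The gripper opens to 85 mm and grips with 20 to 120 N. Pads are 22 mm wide; open, the fingers measure 114 mm over their backs; the gripper's body (76 mm by 85 mm) begins 54 mm behind the grasp point. The pads swing forward as they close: fully open they stand 13 mm farther back than shut.
Start: joints at [61.61, 40.479, -1.581, 85.061, 1.261, 54.483, -4.326], TCP at [0.252, -0.517, 0.231] pointing down, gripper open.
Joint ranges: [-155.06, 155.06], [-18.47, 123.98], [-90, 86.84], [0, 140.48], [-83.41, 263.41], [0, 116], [-161.91, 161.91]. Speed limits (degrees/s): [108.29, 108.29, 147.25, 147.25, 172.46, 172.46, 172.46].

INTERFACE

Orientations are given as a 3x3 rotation matrix whose columns are the frame's x, y, z axes.
In Python, from cell import r gives the robot as it stands.
- The arm moves only by the tool step_arm, never from a script. Its argument "moves" is a list that holds one entry, the list of rows, each a list of 7 numbers: the turn, a rotation vector about the tool's x, y, z normalised to -1 to 1, where 1 is 0.12 rad, then the shift along the tool's x, y, z normalised to -1 to 1, where 1 is 40 mm, then the opening, from -1 (shut) to 1 (fully open). In form: [[[rx, ry, rz, tx, ty, tz, hand], ...]]. A call has exactly 5 rows; each row shifts and turns the commanded pose from where the row before left it, along the tool's axes as they then stand; what a row does not reach is not made up. A row lasts 1/12 s, in which the tool goes at most 41.7 mm and 7.16 degrees, less where a joint would pass 70% of its speed; a pose out of reach is approached as far as the arm can. A call with a number of a shift or a turn outside -1 to 1 is refused whole. A call with a gripper value outside its range is refused whole. The fingers move at their own pace and stop on an object; the grip force is fixed at half the most. Time passes only in rows, so rows that do not move let the fingers close, or fill a call up. It gives the time, the measured TCP pose, the force, the opening and the grip force at its end, in the units of the state.
- r.get_obs(): the state, without advancing time (a new reading comes with each control period).
- r.get_image(name): name is "scene" or "side" or "wrist"; returns a dict with "pixels" (400x640x3 uint8, red, green, blue), "z_map" (400x640 float32, m along the optical axis (not along the pixel's ray), 0 where there is no reading), "mtx" (3x3 intrinsics, pixels), "rvec" (rotation vector, rad) and "tvec" (3), from world to camera coordinates, as OpenCV has them. Camera axes: x right, y down, z forward; pixel columns grow to the right and rows downward; lengths in m; the calibration is good to about 2 mm. A picture is of the moment at which its call begins.
- r.close_job(): hands the job in; it is judged then, once.
The state is a dict: "time": time; "joint_pos": joint angles; "joint_vel": joint speeds; "tau": joint torques, N m; "tool_pos": TCP position; "ee_rot": TCP orientation; "force": force on the tool from outside, world axes, zero at the start; "wrist_torque": the same for the moment, N m; "gripper_width": finger opening in m; "gripper_force": force on a finger pad.
Only numpy, scipy, OpenCV 4.12 (cv2) and the standard library are available. Lean on these libraries where they do the work, as an engineer would, in place of code of your own. Each camera call takes 0.05 s, during which the arm holds its last target. There are 200 camera calls.

## Working session

There is one attempt and no reset: what is moved stays moved. The work goes in short steps, Python scripts to look and compute and a tool call to move; the robot and the scene stay as the last step left them, time stands still between calls to the robot, and variables do not carry over. Pictures are saved under pics/ and viewed, at most 14 in all, crops included, and the job is handed in when it is done.

Besides the shell and the picture viewer there is one more tool, called after "Call:" by a JSON object that holds its "name" and its "arguments", one argument or row to a line. step_arm: Moves the arm, as the interface text tells. Scaled input: -1 to 1 covers 40 mm each way for a shift and 0.12 rad each way for a turn. Its arguments: {"type":"object","properties":{"moves":{"type":"array","items":{"type":"array","items":{"type":"array","items":{"type":"number","minimum":-1,"maximum":1}}}}},"required":["moves"]}

```bash
mkdir -p pics; ls; cat > h.py <<'E'
import numpy as np, cv2
from cell import r
def get(name):
    im=r.get_image(name); im['R']=cv2.Rodrigues(np.array(im['rvec'],float))[0]; return im
def save(im,fn,crop=None,s=1):
    p=im['pixels'][...,::-1]
    if crop: p=p[crop[1]:crop[3],crop[0]:crop[2]]
    cv2.imwrite('pics/'+fn,cv2.resize(p,None,fx=s,fy=s,interpolation=cv2.INTER_CUBIC))
def cloud(im):
    z=im['z_map']; K=im['mtx']; v,u=np.mgrid[:z.shape[0],:z.shape[1]]
    c=np.stack([(u-K[0,2])/K[0,0]*z,(v-K[1,2])/K[1,1]*z,z],-1)
    w=(c-np.ravel(im['tvec']))@im['R']; w[z==0]=np.nan; return w
def ray(im,u,v,h):
    K=im['mtx']; d=im['R'].T@np.array([(u-K[0,2])/K[0,0],(v-K[1,2])/K[1,1],1]); o=-im['R'].T@np.ravel(im['tvec'])
    return o+d*(h-o[2])/d[2]
def proj(im,p):
    return cv2.projectPoints(np.array(p,float).reshape(-1,3),np.array(im['rvec'],float),np.array(im['tvec'],float),np.array(im['mtx'],float),None)[0][:,0]
E
python3 - <<'E'
from h import *
np.set_printoptions(precision=4,suppress=True)
for n in ['scene','side','wrist']:
    im=get(n); save(im,n+'0.png'); np.savez('/tmp/%s0.npz'%n,**im)
    print(n,-im['R'].T@np.ravel(im['tvec']),im['R'][2],im['mtx'][0,0])
print(r.get_obs())
E
```

```text
pics
scene [ 1.7445 -0.1423  1.1197] [-0.7836  0.0369 -0.6202] 490.8620581670201
side [-0.2936  0.9086  1.0216] [ 0.4947 -0.6349 -0.5934] 502.6434326893917
wrist [ 0.3138 -0.4873  0.3734] [-0.2437 -0.118  -0.9627] 287.5550198428827
{'time': 0.15, 'joint_pos': array([61.6088, 40.5033, -1.5825, 85.0761,  1.2598, 54.4817, -4.3256]), 'joint_vel': array([-0.0478, -0.0706,  0.0331, -0.1736,  0.0417,  0.1008,  0.0198]), 'tau': array([  0.003 , -88.3287,   1.2351, -23.6188,   0.0169,   0.0054,
         0.0001]), 'tool_pos': array([ 0.252 , -0.5166,  0.231 ]), 'ee_rot': array([[ 0.8988,  0.4384, -0.0003],
       [ 0.4384, -0.8988,  0.0007],
       [-0.    , -0.0008, -1.    ]]), 'force': array([-0.1646,  0.0108,  0.1476]), 'wrist_torque': array([-0.0664, -0.0393,  0.0203]), 'gripper_force': 0.0, 'gripper_width': 0.08557504102425252}
```

View pics/scene0.png

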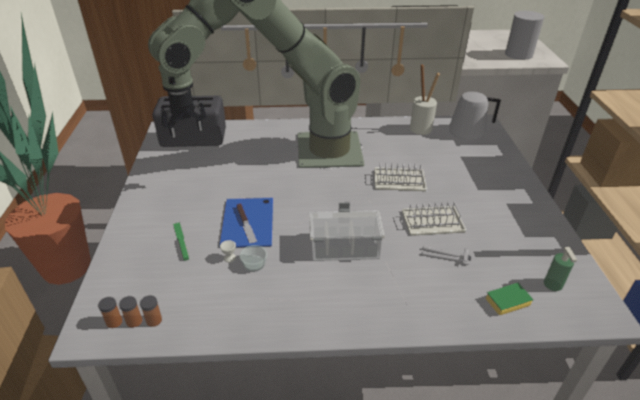

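View pics/side0.png

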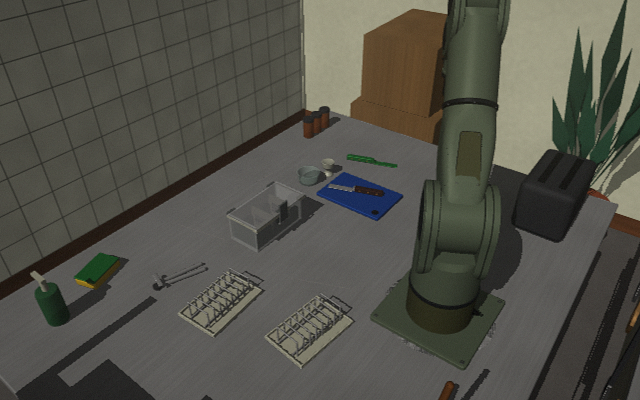

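```bash
python3 - <<'E'
from h import *
np.set_printoptions(precision=4,suppress=True)
S=dict(np.load('/tmp/scene0.npz')); D=dict(np.load('/tmp/side0.npz'))
a=cv2.resize(S['pixels'][160:280,210:480,::-1],None,fx=2.9,fy=2.9,interpolation=cv2.INTER_CUBIC)
b=cv2.resize(D['pixels'][140:340,170:410,::-1],None,fx=3,fy=3,interpolation=cv2.INTER_CUBIC)
cv2.imwrite('pics/s1.png',a); cv2.imwrite('pics/d1.png',b[:600])
for n,im in(('scene',S),('side',D)):
    w=cloud(im); hsv=cv2.cvtColor(im['pixels'],cv2.COLOR_RGB2HSV)
    m=(hsv[...,0]>105)&(hsv[...,0]<130)&(hsv[...,1]>130)&(w[...,2]<0.03)&(w[...,2]>0)
    m=cv2.morphologyEx(m.astype(np.uint8),cv2.MORPH_OPEN,np.ones((3,3)))
    pts=w[m>0]; print(n,'board',m.sum(),np.nanmedian(pts,0),cv2.minAreaRect(pts[:,:2].astype(np.float32)))
    # objects above table in working region
    x,y,z=w[...,0],w[...,1],w[...,2]
    ob=(x>0.3)&(x<1.0)&(abs(y)<0.6)&(z>0.004)&(z<0.2)
    k,l,st,c=cv2.connectedComponentsWithStats(ob.astype(np.uint8))
    for i in range(1,k):
        if st[i,4]>40:
            p=w[l==i]; print(st[i],np.nanmin(p,0),np.nanmax(p,0),cv2.minAreaRect(p[:,:2].astype(np.float32)))
E
```

```text
scene board 1662 [ 0.4649 -0.3063  0.0115] ((0.4589218497276306, -0.3146829605102539), (0.16395093500614166, 0.24788044393062592), 89.74180603027344)
[ 219  196   56   75 3113] [ 0.3162 -0.4059  0.004 ] [ 0.6998 -0.2255  0.0607] ((0.5077352523803711, -0.3167542815208435), (0.18024942278862, 0.3836610019207001), 89.65177154541016)
[ 401  199   68   36 1157] [0.3644 0.2256 0.004 ] [0.5526 0.4466 0.0634] ((0.4604158401489258, 0.33819663524627686), (0.18501628935337067, 0.22280186414718628), 1.8083572387695312)
[ 307  202   77   59 3501] [ 0.3683 -0.1073  0.004 ] [0.6644 0.122  0.1362] ((0.5158634185791016, 0.006457976996898651), (0.2933073043823242, 0.22898422181606293), 1.2264344692230225)
[175 234  14  26 152] [ 0.5112 -0.552   0.0043] [ 0.6346 -0.4899  0.0256] ((0.572606086730957, -0.519437313079834), (0.13184987008571625, 0.02317473664879799), 23.215227127075195)
[421 246  50  19 393] [0.6051 0.2488 0.004 ] [0.6954 0.4073 0.0308] ((0.6431565880775452, 0.32837697863578796), (0.15372617542743683, 0.05814266949892044), 67.88572692871094)
[543 255  17  34 283] [0.7612 0.5872 0.0058] [0.
[... 1734 characters left out ...]
  79   71 3280] [ 0.5133 -0.2079  0.0041] [0.7476 0.1294 0.1333] ((0.6295544505119324, -0.03990164399147034), (0.3337565064430237, 0.2358492910861969), 88.06010437011719)
[ 73 253  48  37 955] [0.7868 0.3979 0.004 ] [0.9038 0.524  0.0368] ((0.8487980365753174, 0.46616697311401367), (0.10267399996519089, 0.11535396426916122), 17.257984161376953)
[151 262  55  29 442] [0.6033 0.251  0.0041] [0.6894 0.4065 0.0303] ((0.6414148211479187, 0.3315761685371399), (0.1531824767589569, 0.057621631771326065), 67.57371520996094)
[ 177  267   85   70 1665] [0.4045 0.2307 0.004 ] [0.5484 0.4274 0.0613] ((0.47871261835098267, 0.3290250301361084), (0.1415451318025589, 0.19330686330795288), 2.7809996604919434)
```

View pics/s1.png

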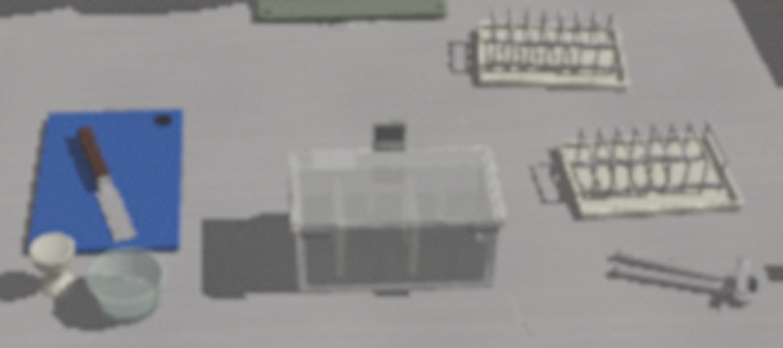

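View pics/d1.png

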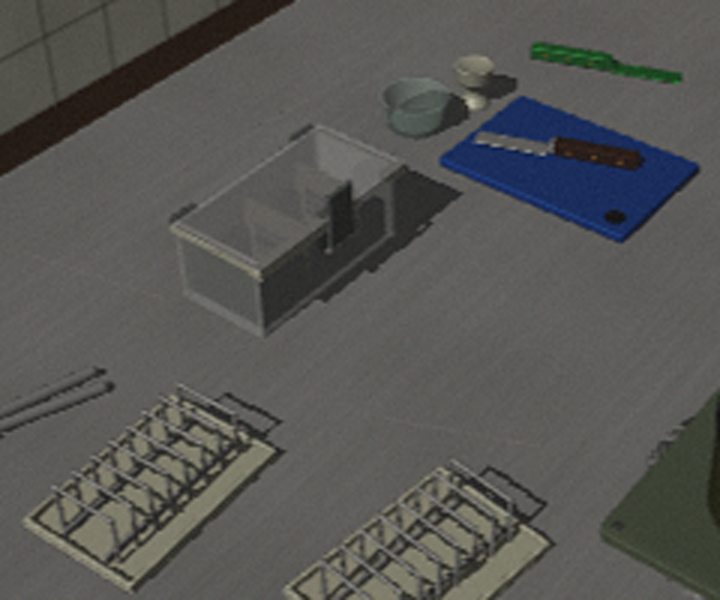

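```bash
python3 - <<'E'
from h import *
np.set_printoptions(precision=4,suppress=True)
for n in ('scene','side'):
    im=dict(np.load(f'/tmp/{n}0.npz')); w=cloud(im); x,y,z=w[...,0],w[...,1],w[...,2]
    px=im['pixels'].astype(int); mx=px.max(-1); mn=px.min(-1)
    reg=(x>0.36)&(x<0.6)&(y>0.2)&(y<0.47)
    # cream tray: brighter, slightly yellow
    t=reg&(z>0.001)&(z<0.02)&(mx>np.median(mx[reg])+25)
    t=cv2.morphologyEx(t.astype(np.uint8),cv2.MORPH_CLOSE,np.ones((3,3)))
    k,l,st,c=cv2.connectedComponentsWithStats(t)
    for i in range(1,k):
        if st[i,4]>60: p=w[l==i]; p=p[np.isfinite(p[:,0])]; print(n,'tray',st[i],np.percentile(p[:,2],[5,50,95]),cv2.minAreaRect(p[:,:2].astype(np.float32)))
    # hoop tops
    h=reg&(z>0.05)&(z<0.066); p=w[h]; print('hoops',len(p),cv2.minAreaRect(p[:,:2].astype(np.float32)))
    b=(x>0.45)&(x<0.75)&(abs(y)<0.2)
    for lo,hi in((0.09,0.106),(0.12,0.14)):
        p=w[b&(z>lo)&(z<hi)]; print('bin',lo,len(p),cv2.minAreaRect(p[:,:2].astype(np.float32)),p.min(0),p.max(0))
    # knife
    k=(x>0.34)&(x<0.58)&(y>-0.4)&(y<-0.23)&((px[...,0]>px[...,2]+5)&(mx<140)); p=w[k&(z>0.015)]
    if len(p): print('handle',k.sum(),cv2.minAreaRect(p[:,:2].astype(np.float32)),np.median(p,0))
    k=(x>0.34)&(x<0.60)&(y>-0.4)&(y<-0.23)&((mx-mn)<40)&(mx>70)&(z<0.03)&(z>0.008); 
    k=cv2.morphologyEx(k.astype(np.uint8),cv2.MORPH_OPEN,np.ones((2,2)));p=w[k>0]
    if len(p): print('blade',len(p),cv2.minAreaRect(p[:,:2].astype(np.float32)),np.median(p,0))
E
```

```text
scene tray [411 226  49   7 161] [0.0006 0.005  0.0132] ((0.5272744297981262, 0.32444003224372864), (0.033395133912563324, 0.17336399853229523), 2.2540574073791504)
hoops 150 ((0.47910985350608826, 0.3239912688732147), (0.08088615536689758, 0.15933376550674438), 1.0698308944702148)
bin 0.09 2054 ((0.5901488065719604, 0.008048318326473236), (0.14470258355140686, 0.22898422181606293), 1.2264344692230225) [ 0.5181 -0.1061  0.09  ] [0.6644 0.122  0.106 ]
bin 0.12 38 ((0.5233396291732788, 0.0074865855276584625), (0.03527236729860306, 0.008745781145989895), 84.9748306274414) [ 0.5174 -0.0097  0.1203] [0.5268 0.0251 0.1362]
handle 113 ((0.4367879033088684, -0.3339393138885498), (0.09335345774888992, 0.014082572422921658), 17.845224380493164) [ 0.4398 -0.3333  0.0294]
blade 186 ((0.48168665170669556, -0.315986305475235), (0.1930340975522995, 0.02616911567747593), 17.81382179260254) [ 0.52   -0.3045  0.0146]
side tray [223 287  14  13  72] [0.0002 0.0029 0.0068] ((0.46712997555732727, 0.2903156876564026), (0.03452083468437195, 0.0680815652012825), 72.27972412109375)
side tray [178 287  83  50
[... 183 characters left out ...]
13403), (0.07223383337259293, 0.16153903305530548), 2.4934582710266113)
bin 0.09 1871 ((0.5863434672355652, 0.011416815221309662), (0.2358105629682541, 0.14347583055496216), 89.92906951904297) [ 0.5146 -0.1065  0.0901] [0.6582 0.1294 0.1058]
bin 0.12 38 ((0.5177665948867798, 0.012725167907774448), (0.008421547710895538, 0.03780664503574371), 2.7624030113220215) [ 0.514  -0.0062  0.1203] [0.5227 0.0315 0.1333]
handle 201 ((0.46885842084884644, -0.31791800260543823), (0.18769940733909607, 0.02805539220571518), 15.364344596862793) [ 0.427  -0.3269  0.0263]
blade 118 ((0.51191645860672, -0.2982456386089325), (0.09718245267868042, 0.0320107564330101), 14.114405632019043) [ 0.5119 -0.3008  0.013 ]
```

Call:
{"name": "step_arm", "arguments": {
  "moves": [
    [[0,0,0.89,0,0,-0.3,-1],[0,0,0.89,0,0,-0.3,-1],[0,0,0.89,0,0,-0.3,-1],[0,0,0.89,0,0,-0.3,-1],[0,0,0,0,0,-0.3,-1]]
  ]
}}

```text
time: 0.57
tool_pos: [0.2522, -0.5166, 0.2917]
ee_rot: [[1.0, 0.019, -0.0], [0.019, -1.0, 0.001], [-0.0, -0.001, -1.0]]
force: [-0.9, -0.5, -0.1]
gripper_width: 0.0256
gripper_force: 0.0
```

Call:
{"name": "step_arm", "arguments": {
  "moves": [
    [[0,0,0,0.33,-0.65,0,-1],[0,0,0,0.33,-0.65,0,-1],[0,0,0,0.33,-0.65,0,-1],[0,0,0,0.33,-0.65,0,-1],[0,0,0,0.33,-0.65,0,-1]]
  ]
}}

```text
time: 0.98
tool_pos: [0.3149, -0.3837, 0.2912]
ee_rot: [[1.0, 0.026, -0.0], [0.026, -1.0, 0.0], [-0.0, -0.0, -1.0]]
force: [1.5, -0.9, 0.2]
gripper_width: -0.0
gripper_force: 0.0
```

Call:
{"name": "step_arm", "arguments": {
  "moves": [
    [[0,0,0,0.33,-0.65,0,-1],[0,0,0,0.33,-0.65,0,-1],[0,0,0,0.33,-0.65,0,-1],[0,0,0,0.33,-0.65,0,-1],[0,0,0,0.33,-0.65,0,-1]]
  ]
}}

```text
time: 1.4
tool_pos: [0.3774, -0.252, 0.2913]
ee_rot: [[1.0, 0.027, -0.0], [0.027, -1.0, 0.0], [-0.0, -0.0, -1.0]]
force: [0.8, -0.8, -0.8]
gripper_width: 0.0
gripper_force: 0.0
```

Call:
{"name": "step_arm", "arguments": {
  "moves": [
    [[0,0,0,0.33,-0.65,0,-1],[0,0,0,0.33,-0.65,0,-1],[0,0,0,0.33,-0.65,0,-1],[0,0,0,0.33,-0.65,0,-1],[0,0,0,0.33,-0.65,0,-1]]
  ]
}}

```text
time: 1.82
tool_pos: [0.44, -0.1202, 0.2913]
ee_rot: [[1.0, 0.027, -0.0], [0.027, -1.0, 0.0], [-0.0, -0.0, -1.0]]
force: [0.2, -1.4, 0.3]
gripper_width: 0.0001
gripper_force: 0.0
```

Call:
{"name": "step_arm", "arguments": {
  "moves": [
    [[0,0,0,0.33,-0.65,0,-1],[0,0,0,0.33,-0.65,0,-1],[0,0,0,0.33,-0.65,0,-1],[0,0,0,0.33,-0.65,0,-1],[0,0,0,0,0,0,-1]]
  ]
}}

```text
time: 2.23
tool_pos: [0.4911, -0.0111, 0.2908]
ee_rot: [[0.999, 0.032, -0.0], [0.032, -0.999, 0.002], [-0.0, -0.002, -1.0]]
force: [0.5, 1.5, -0.3]
gripper_width: 0.0003
gripper_force: 0.0
```

```bash
python3 - <<'E'
from h import *
np.set_printoptions(precision=4,suppress=True)
im=get('wrist'); np.savez('/tmp/wrist1.npz',**im); save(im,'w1.png'); o=r.get_obs(); print(o['time'],o['tool_pos'],o['ee_rot'])
w=cloud(im); x,y,z=w[...,0],w[...,1],w[...,2]; b=(x>0.45)&(x<0.75)&(abs(y)<0.2)
for lo,hi in((0.094,0.108),(0.12,0.14)):
    p=w[b&(z>lo)&(z<hi)]; print('bin',lo,len(p),cv2.minAreaRect(p[:,:2].astype(np.float32)) if len(p) else 0,p.min(0),p.max(0))
E
```

```text
2.2833 [ 0.4902 -0.0138  0.2909] [[ 0.9995  0.0305 -0.0006]
 [ 0.0305 -0.9995  0.0008]
 [-0.0006 -0.0008 -1.    ]]
bin 0.094 25471 ((0.5894016623497009, 0.00876595824956894), (0.2285660058259964, 0.13500291109085083), 89.5550308227539) [ 0.522  -0.1058  0.0941] [0.6576 0.123  0.108 ]
bin 0.12 230 ((0.519635796546936, 0.009035811759531498), (0.03590977564454079, 0.0062990630976855755), 89.94953155517578) [ 0.5165 -0.0089  0.1201] [0.5228 0.027  0.1336]
```

View pics/w1.png

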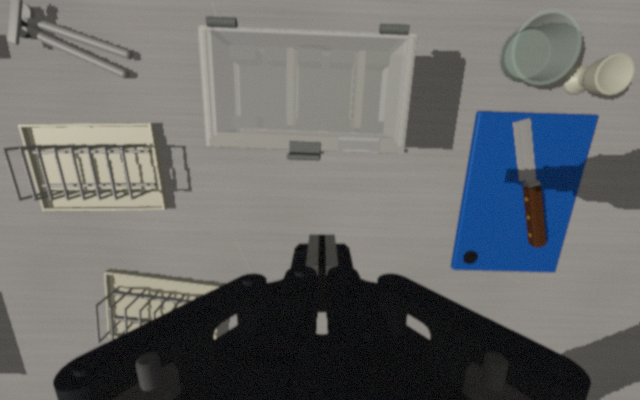

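```bash
cat > seg.py <<'E'
from h import *
def trays(im,w):
    px=im['pixels'].astype(int); x,y,z=w[...,0],w[...,1],w[...,2]
    m=(px.min(-1)>np.nanmedian(px.min(-1)[(z<0.003)])+12)&(px[...,0]>px[...,2]+12)&(z<0.03)
    m=cv2.morphologyEx(m.astype(np.uint8),cv2.MORPH_CLOSE,np.ones((9,9)))
    c,_=cv2.findContours(m,cv2.RETR_EXTERNAL,cv2.CHAIN_APPROX_NONE)
    for k in c:
        if cv2.contourArea(k)>2000:
            P=np.array([ray(im,u,v,0.006)[:2] for u,v in k[:,0]],np.float32); print('tray',cv2.boundingRect(k),cv2.minAreaRect(P))
def knife(im,w):
    hsv=cv2.cvtColor(im['pixels'],cv2.COLOR_RGB2HSV); hh,s,v=cv2.split(hsv)
    bl=(hh>105)&(hh<130)&(s>120); bl=cv2.morphologyEx(bl.astype(np.uint8),cv2.MORPH_OPEN,np.ones((3,3)))
    c,_=cv2.findContours(bl,cv2.RETR_EXTERNAL,cv2.CHAIN_APPROX_NONE); k=max(c,key=cv2.contourArea)
    P=np.array([ray(im,a,b,0.012)[:2] for a,b in k[:,0]],np.float32); print('board',cv2.minAreaRect(P))
    H=np.zeros_like(bl); cv2.drawContours(H,[cv2.convexHull(k)],-1,1,-1)
    for nm,m,z in (('handle',(H>0)&((hh<15)|(hh>170))&(s>90)&(v>40),0.030),('blade',(H>0)&(s<80)&(v>110),0.0145)):
        m=cv2.morphologyEx(m.astype(np.uint8),cv2.MORPH_OPEN,np.ones((3,3)))
        c,_=cv2.findContours(m,cv2.RETR_EXTERNAL,cv2.CHAIN_APPROX_NONE)
        if c:
            k=max(c,key=cv2.contourArea); P=np.array([ray(im,a,b,z)[:2] for a,b in k[:,0]],np.float32)
            print(nm,cv2.boundingRect(k),cv2.minAreaRect(P))
E
python3 - <<'E'
from seg import *
np.set_printoptions(precision=4,suppress=True)
for n in('wrist1','side0'):
    im=dict(np.load(f'/tmp/{n}.npz')); w=cloud(im); print(n); trays(im,w); knife(im,w)
im=dict(np.load('/tmp/wrist1.npz')); w=cloud(im)
x,y,z=w[...,0],w[...,1],w[...,2]
m=(x>.5)&(x<.68)&(abs(y)<.14)&(z>.094)&(z<.103)
# front edge: per column lowest row; ends: per row
cols=[u for u in range(215,400) if m[:,u].any() and not 280<u<330]
P=np.array([ray(im,u,np.where(m[:,u])[0].max()+.5,.1)[:2] for u in cols])
f=np.polyfit(P[:,1],P[:,0],1); print('front edge dx/dy',f, np.polyval(f,.009))
rows=[v for v in range(45,140) if m[v].any()]
for fn in(np.min,np.max):
    Q=np.array([ray(im,fn(np.where(m[v])[0]),v,.1)[:2] for v in rows]); f=np.polyfit(Q[:,0],Q[:,1],1); print('end dy/dx',f[0],np.polyval(f,.59))
E
```

```text
wrist1
tray (18, 123, 146, 88) ((0.47655510902404785, 0.33148428797721863), (0.13148660957813263, 0.19263045489788055), 1.8786040544509888)
board ((0.4536083936691284, -0.3117378354072571), (0.24571962654590607, 0.17122511565685272), 0.22084574401378632)
handle (525, 188, 20, 58) ((0.4297840893268585, -0.3286520838737488), (0.09633336216211319, 0.02302584983408451), 18.074731826782227)
blade (513, 118, 22, 52) ((0.5314887762069702, -0.30012771487236023), (0.0743933692574501, 0.025355633348226547), 17.99501609802246)
side0
tray (264, 296, 88, 72) ((0.2321813404560089, 0.25560909509658813), (0.19443413615226746, 0.13027620315551758), 83.98782348632812)
tray (178, 272, 83, 65) ((0.4793682396411896, 0.3272373676300049), (0.12938106060028076, 0.19478826224803925), 2.6800198554992676)
tray (590, 85, 50, 136) ((-0.17270372807979584, -1.2925465106964111), (0.15224406123161316, 1.166516661643982), 9.946894645690918)
tray (493, 58, 77, 117) ((0.17959611117839813, -1.3631646633148193), (0.342314749956131, 1.186693549156189), 19.36455726623535)
tray (301, 16, 69, 101) ((1.300224781036377, -1.3629252910614014), (0.42826294898986816, 1.4998239278793335), 35.03786087036133)
board ((0.4471279978752136, -0.30554839968681335), (0.250727117061615, 0.17692740261554718), 0.15455995500087738)
front edge dx/dy [0.0058 0.5242] 0.5242546305669437
end dy/dx -0.0037925819176814896 0.12171075914318599
end dy/dx -0.0061029335158968075 -0.10455417110796353
```

Call:
{"name": "step_arm", "arguments": {
  "moves": [
    [[0,0,0.3,0,0,0,-1],[0,0,0,0.7,-0.28,0,-1],[0,0,0,0.7,-0.28,0,-1],[0,0,0,0,0,0.8,-1],[0,0,0,0,0,0.8,-1]]
  ]
}}

```text
time: 2.7
tool_pos: [0.5472, 0.0053, 0.2269]
ee_rot: [[1.0, -0.009, 0.003], [-0.009, -1.0, -0.0], [0.003, -0.0, -1.0]]
force: [0.3, 1.0, -0.9]
gripper_width: 0.0
gripper_force: 0.0
```

Call:
{"name": "step_arm", "arguments": {
  "moves": [
    [[0,0,0,0,0,0.8,-1],[0,0,0,0,0,0.8,-1],[0,0,0,0,0,0.7,-1],[0,0,0,0,0,0,-1],[0,0,0,0,0,0,-1]]
  ]
}}

```text
time: 3.12
tool_pos: [0.5454, 0.0049, 0.1353]
ee_rot: [[1.0, -0.01, -0.002], [-0.01, -1.0, -0.0], [-0.002, 0.0, -1.0]]
force: [0.3, -0.1, 0.8]
gripper_width: 0.0003
gripper_force: 0.0
```

Call:
{"name": "step_arm", "arguments": {
  "moves": [
    [[0,0,-0.04,0,-0.1,0.26,-1],[0,0,0,0,0,0.26,-1],[0,0,0,0,0,0,-1],[0,0,0,-0.2,0,0,-1],[0,0,0,-0.2,0,0,-1]]
  ]
}}

```text
time: 3.53
tool_pos: [0.53, 0.0096, 0.1149]
ee_rot: [[1.0, -0.005, 0.001], [-0.005, -1.0, 0.0], [0.001, -0.0, -1.0]]
force: [1.0, -0.4, -0.9]
gripper_width: -0.0002
gripper_force: 0.5
```

Call:
{"name": "step_arm", "arguments": {
  "moves": [
    [[0,0,0,-0.2,0,0,-1],[0,0,0,-0.2,0,0,-1],[0,0,0,-0.2,0,0,-1],[0,0,0,-0.2,0,0,-1],[0,0,0,-0.1,0,0,-1]]
  ]
}}

```text
time: 3.95
tool_pos: [0.4936, 0.0098, 0.1152]
ee_rot: [[1.0, -0.005, 0.001], [-0.005, -1.0, 0.0], [0.001, -0.0, -1.0]]
force: [0.4, -0.8, 0.4]
gripper_width: -0.0004
gripper_force: 0.3
```

Call:
{"name": "step_arm", "arguments": {
  "moves": [
    [[0,0,0,0,0,0,-1],[0,0,0,0,0,0,-1],[0,0,0,0,0,0,-1],[0,0,0,0,0,0,-1],[0,0,0,0,0,0,-1]]
  ]
}}

```text
time: 4.37
tool_pos: [0.4941, 0.0098, 0.1145]
ee_rot: [[1.0, -0.005, 0.0], [-0.005, -1.0, 0.0], [0.0, -0.0, -1.0]]
force: [-0.8, -0.7, -0.1]
gripper_width: 0.0004
gripper_force: 0.0
```

```bash
python3 - <<'E'
from h import *
np.set_printoptions(precision=4,suppress=True)
im=get('side'); save(im,'d2.png',(200,150,420,270),3); o=r.get_obs(); print(o['time'],o['tool_pos'],o['ee_rot'],o['force'])
w=cloud(im);x,y,z=w[...,0],w[...,1],w[...,2]
m=(x>.42)&(x<.515)&(y>-.03)&(y<.06)&(z>.06)&(z<.14); p=w[m]
print(len(p)); print(p[np.argsort(p[:,2])][::12])
E
```

```text
4.4167 [0.494  0.0098 0.1145] [[ 1.     -0.0046 -0.    ]
 [-0.0046 -1.      0.0001]
 [-0.     -0.0001 -1.    ]] [0.4838 0.5976 0.3758]
129
[[0.514  0.0216 0.0671]
 [0.5002 0.0271 0.0887]
 [0.4887 0.0262 0.1011]
 [0.496  0.0125 0.1043]
 [0.5011 0.0155 0.1076]
 [0.485  0.0158 0.1152]
 [0.4924 0.0206 0.1184]
 [0.4829 0.0086 0.1229]
 [0.5012 0.0234 0.1273]
 [0.485  0.0194 0.1322]
 [0.479  0.0218 0.1364]]
```

Call:
{"name": "step_arm", "arguments": {
  "moves": [
    [[0,0,-0.5,0,0,-0.6,-1],[0,0,-0.5,0,0,-0.6,-1],[0,0,-0.5,0,0,-0.6,-1],[0,0,-0.5,0,0,-0.6,-1],[0,0,-0.5,0,0,-0.6,-1]]
  ]
}}

```text
time: 4.83
tool_pos: [0.4938, 0.0097, 0.2358]
ee_rot: [[0.956, 0.294, -0.0], [0.294, -0.956, -0.0], [-0.0, 0.0, -1.0]]
force: [-0.4, 0.5, 0.3]
gripper_width: 0.0001
gripper_force: 0.0
```

Call:
{"name": "step_arm", "arguments": {
  "moves": [
    [[0,0,0,-0.45,0.67,0,0],[0,0,0,-0.45,0.67,0,0],[0,0,0,-0.45,0.67,0,0],[0,0,0,-0.45,0.67,0,0],[0,0,0,-0.45,0.67,0,0]]
  ]
}}

```text
time: 5.25
tool_pos: [0.4461, -0.146, 0.2346]
ee_rot: [[0.957, 0.291, 0.0], [0.291, -0.957, -0.0], [0.0, 0.0, -1.0]]
force: [0.4, -0.4, 0.4]
gripper_width: 0.0426
gripper_force: 0.0
```

Call:
{"name": "step_arm", "arguments": {
  "moves": [
    [[0,0,0,-0.45,0.67,0,0],[0,0,0,-0.45,0.67,0,0],[0,0,0,-0.45,0.67,0,0],[0,0,0,-0.45,0.67,0,0],[0,0,0,0,0,0,0]]
  ]
}}

```text
time: 5.67
tool_pos: [0.4066, -0.2737, 0.2344]
ee_rot: [[0.959, 0.284, -0.001], [0.284, -0.959, -0.002], [-0.002, 0.002, -1.0]]
force: [-0.9, -1.7, -0.1]
gripper_width: 0.0422
gripper_force: 0.0
```

```bash
python3 - <<'E'
from seg import *
np.set_printoptions(precision=4,suppress=True)
im=get('wrist'); np.savez('/tmp/wrist2.npz',**im); save(im,'w2.png'); o=r.get_obs(); print(o['time'],o['tool_pos'],o['ee_rot'])
w=cloud(im); knife(im,w)
E
```

```text
5.7167 [ 0.4078 -0.2709  0.2343] [[ 0.9581  0.2865 -0.0006]
 [ 0.2865 -0.9581 -0.0007]
 [-0.0008  0.0005 -1.    ]]
board ((0.45320552587509155, -0.3143851161003113), (0.24601928889751434, 0.16760726273059845), 0.2032701075077057)
handle (366, 133, 15, 77) ((0.42908817529678345, -0.3336237072944641), (0.0944744348526001, 0.01679995283484459), 18.915929794311523)
blade (362, 45, 23, 87) ((0.5206986665725708, -0.3043120503425598), (0.09558220207691193, 0.025149444118142128), 17.35139274597168)
```

View pics/w2.png

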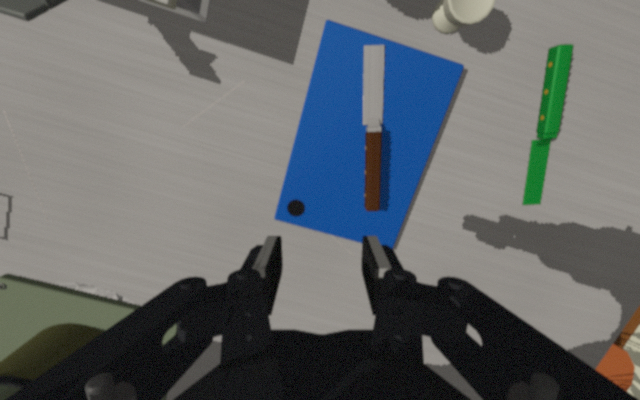

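Call:
{"name": "step_arm", "arguments": {
  "moves": [
    [[0,0,-0.15,0.08,0.55,0.5,0],[0,0,0,0,0.55,0.8,0],[0,0,0,0,0.58,0.8,0],[0,0,0,0,0,0.8,0],[0,0,0,0,0,0.8,0]]
  ]
}}

```text
time: 6.13
tool_pos: [0.4327, -0.3314, 0.0847]
ee_rot: [[0.951, 0.308, 0.0], [0.308, -0.951, 0.0], [0.0, -0.0, -1.0]]
force: [0.8, 0.1, -0.1]
gripper_width: 0.0428
gripper_force: 0.0
```

Call:
{"name": "step_arm", "arguments": {
  "moves": [
    [[0,0,0,0,0,0.7,0],[0,0,0,0,0,0,0],[0,0,0,0,0,0,0],[0,0,0,0,0,0,0],[0,0,0,0,0,0,0]]
  ]
}}

```text
time: 6.55
tool_pos: [0.4333, -0.3315, 0.0603]
ee_rot: [[0.951, 0.308, 0.002], [0.308, -0.951, -0.001], [0.001, 0.002, -1.0]]
force: [0.5, -0.2, 0.4]
gripper_width: 0.0429
gripper_force: 0.0
```

Call:
{"name": "step_arm", "arguments": {
  "moves": [
    [[0,0,0,0,0,0.56,0],[0,0,0,0,0,0.56,0],[0,0,0,0,0,0,0],[0,0,0,0,0,0,-1],[0,0,0,0,0,0,-1]]
  ]
}}

```text
time: 6.97
tool_pos: [0.4331, -0.3316, 0.0153]
ee_rot: [[0.951, 0.308, 0.001], [0.308, -0.951, -0.001], [0.001, 0.001, -1.0]]
force: [0.7, -1.3, 1.7]
gripper_width: 0.02
gripper_force: 1.2
```

Call:
{"name": "step_arm", "arguments": {
  "moves": [
    [[0,0,0,0,0,0,-1],[0,0,0,0,0,0,-1],[0,0,0,0,0,0,-1],[0,0,0,0,0,0,-1],[0,0,0,0,0,0,-1]]
  ]
}}

```text
time: 7.38
tool_pos: [0.4331, -0.3317, 0.0156]
ee_rot: [[0.951, 0.308, 0.002], [0.308, -0.951, -0.001], [0.001, 0.002, -1.0]]
force: [-1.1, 1.4, 6.4]
gripper_width: 0.0166
gripper_force: 59.6
```

Call:
{"name": "step_arm", "arguments": {
  "moves": [
    [[0,0,0,0,0,-0.7,-1],[0,0,0.66,0,0,-0.8,-1],[0,0,0.66,0,0,-0.8,-1],[0,0,0.66,0,0,-0.8,-1],[0,0,0.67,0,0,-0.8,-1]]
  ]
}}

```text
time: 7.8
tool_pos: [0.4325, -0.331, 0.173]
ee_rot: [[1.0, -0.009, 0.002], [-0.009, -1.0, -0.0], [0.002, 0.0, -1.0]]
force: [-0.2, -1.1, -1.0]
gripper_width: 0.0166
gripper_force: 58.8
```

Call:
{"name": "step_arm", "arguments": {
  "moves": [
    [[0,0,0,-0.19,-0.7,0,-1],[0,0,0,-0.19,-0.7,0,-1],[0,0,0,-0.19,-0.7,0,-1],[0,0,0,-0.19,-0.7,0,-1],[0,0,0,-0.19,-0.7,0,-1]]
  ]
}}

```text
time: 8.22
tool_pos: [0.3948, -0.1899, 0.1712]
ee_rot: [[1.0, -0.005, 0.002], [-0.005, -1.0, -0.0], [0.002, 0.0, -1.0]]
force: [2.1, 0.0, -0.7]
gripper_width: 0.0162
gripper_force: 58.9
```

Call:
{"name": "step_arm", "arguments": {
  "moves": [
    [[0,0,0,-0.19,-0.7,0,-1],[0,0,0,-0.19,-0.7,0,-1],[0,0,0,-0.19,-0.7,0,-1],[0,0,0,-0.19,-0.7,0,-1],[0,0,0,-0.19,-0.7,0,-1]]
  ]
}}

```text
time: 8.63
tool_pos: [0.3575, -0.0496, 0.1709]
ee_rot: [[1.0, -0.005, 0.002], [-0.005, -1.0, 0.0], [0.002, -0.0, -1.0]]
force: [0.7, 0.5, -0.7]
gripper_width: 0.0166
gripper_force: 58.9
```

Call:
{"name": "step_arm", "arguments": {
  "moves": [
    [[0,0,0,0,0,0.6,-1],[0,0,0,0,0,0.6,-1],[0,0,0,0,0,0,-1],[0,0,0,0,0,0,-1],[0,0,0,0,0,0,-1]]
  ]
}}

```text
time: 9.05
tool_pos: [0.3581, -0.0511, 0.123]
ee_rot: [[1.0, -0.005, 0.001], [-0.005, -1.0, 0.0], [0.001, -0.0, -1.0]]
force: [0.4, -0.6, -0.2]
gripper_width: 0.0164
gripper_force: 58.9
```

```bash
python3 - <<'E'
from seg import *
np.set_printoptions(precision=4,suppress=True)
o=r.get_obs(); print(o['time'],o['tool_pos'],o['ee_rot'],o['gripper_width'],o['force'])
im=get('wrist'); s=get('side')
a=im['pixels'][...,::-1]; b=cv2.resize(s['pixels'][140:340,220:420,::-1],(400,400),interpolation=cv2.INTER_CUBIC)
cv2.imwrite('pics/k3.png',cv2.resize(np.hstack([a,b]),None,fx=.76,fy=.76))
np.savez('/tmp/wrist3.npz',**im)
w=cloud(im); x,y,z=w[...,0],w[...,1],w[...,2]; tz=o['tool_pos'][2]
m=(x>.42)&(x<.53)&(y>-.085)&(y<-.025)&(abs(z-tz)<.02); p=w[m]; print(len(p),cv2.minAreaRect(p[:,:2].astype(np.float32)),np.median(p,0))
c,*_=np.linalg.lstsq(np.c_[p[:,0]-.45,p[:,1]+.053,np.ones(len(p))],p[:,2],rcond=None); print('plane',c)
E
```

```text
9.05 [ 0.3581 -0.0511  0.123 ] [[ 1.     -0.0054  0.0011]
 [-0.0054 -1.      0.0001]
 [ 0.0011 -0.0001 -1.    ]] 0.016387264882186878 [ 0.3758 -0.6134 -0.1884]
6876 ((0.4483773410320282, -0.05246923118829727), (0.024111736565828323, 0.05691823363304138), 89.52860260009766) [ 0.4507 -0.0525  0.1218]
plane [0.0002 0.0043 0.1218]
```

View pics/k3.png

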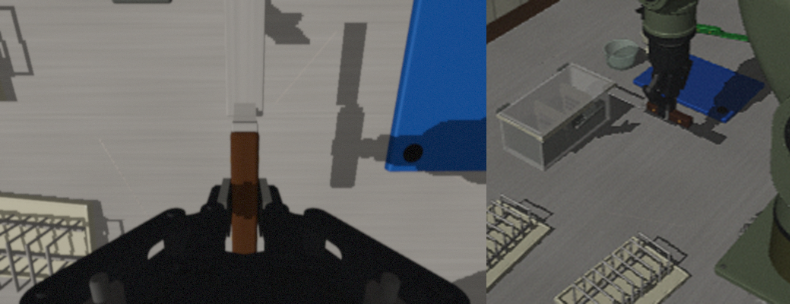

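Call:
{"name": "step_arm", "arguments": {
  "moves": [
    [[0,0,0,0,0,0.37,-1],[0,0,0,0,0.03,0.36,-1],[0,0,0,0,0,0,-1],[0,0,0,0,0,0,-1],[0,0,0,0.2,0,0,-1]]
  ]
}}

```text
time: 9.57
tool_pos: [0.365, -0.0522, 0.0935]
ee_rot: [[1.0, -0.005, -0.001], [-0.005, -1.0, 0.0], [-0.001, -0.0, -1.0]]
force: [-0.7, 0.9, -0.8]
gripper_width: 0.0163
gripper_force: 58.9
```

Call:
{"name": "step_arm", "arguments": {
  "moves": [
    [[0,0,0,0.2,0,0,-1],[0,0,0,0.2,0,0,-1],[0,0,0,0.2,0,0,-1],[0,0,0,0,0,0,-1],[0,0,0,0,0,0,-1]]
  ]
}}

```text
time: 9.98
tool_pos: [0.3899, -0.0522, 0.0934]
ee_rot: [[1.0, -0.004, 0.001], [-0.004, -1.0, -0.0], [0.001, 0.0, -1.0]]
force: [-0.5, -0.4, -0.8]
gripper_width: 0.0165
gripper_force: 58.9
```

Call:
{"name": "step_arm", "arguments": {
  "moves": [
    [[0,0,0,0.17,0,0,-1],[0,0,0,0.17,0,0,-1],[0,0,0,0.17,0,0,-1],[0,0,0,0,0,0,-1],[0,0,0,0,0,0,-1]]
  ]
}}

```text
time: 10.4
tool_pos: [0.4104, -0.0523, 0.0925]
ee_rot: [[1.0, -0.004, 0.0], [-0.004, -1.0, 0.0], [0.0, -0.0, -1.0]]
force: [-0.2, 0.3, -0.9]
gripper_width: 0.0163
gripper_force: 58.9
```

Call:
{"name": "step_arm", "arguments": {
  "moves": [
    [[0,0,0,0,0,-0.15,-1],[0,0,0,0,0,-0.15,-1],[0,0,0,0,0,-0.15,-1],[0,0,0,0,0,-0.15,-1],[0,0,0,0,0,-0.15,-1]]
  ]
}}

```text
time: 10.82
tool_pos: [0.4102, -0.0523, 0.1233]
ee_rot: [[1.0, -0.005, 0.0], [-0.005, -1.0, 0.0], [0.0, -0.0, -1.0]]
force: [1.1, 0.4, -2.6]
gripper_width: 0.0165
gripper_force: 58.6
```

Call:
{"name": "step_arm", "arguments": {
  "moves": [
    [[0,0,0,0,0,-0.1,-1],[0,0,0,0,0,-0.1,-1],[0,0,0,0,0,-0.1,-1],[0,0,0,0,0,-0.1,-1],[0,0,0,0,0,-0.1,-1]]
  ]
}}

```text
time: 11.23
tool_pos: [0.4101, -0.0523, 0.1428]
ee_rot: [[1.0, -0.005, -0.0], [-0.005, -1.0, 0.0], [-0.0, -0.0, -1.0]]
force: [1.0, 0.0, -3.0]
gripper_width: 0.0164
gripper_force: 58.6
```

```bash
cat > lid.py <<'E'
from seg import *
# lid angle from the side view: points of lid plate
def lid(name='side',off=(0,0,0)):
    im=get(name); w=cloud(im)+np.array(off); x,y,z=w[...,0],w[...,1],w[...,2]
    m=(x>.5)&(x<.72)&(y>-.1)&(y<.12)&(z>.105)&(z<.25); p=w[m]; 
    print('lid pts',len(p), p.min(0) if len(p) else '', p.max(0) if len(p) else '')
    if len(p)>30:
        a=np.arctan2(p[:,2]-.098,.65-p[:,0]); print('angles pct',np.percentile(a,[5,25,50,75,95]))
    return im
E
python3 - <<'E'
from lid import *
np.set_printoptions(precision=4,suppress=True)
im=lid(); save(im,'l4.png',(200,130,420,270),2)
im=lid('scene')
E
```

```text
lid pts 915 [ 0.5005 -0.1     0.105 ] [0.6394 0.1199 0.1521]
angles pct [0.317  0.4127 0.4238 0.4363 0.4781]
lid pts 2330 [ 0.5001 -0.0999  0.105 ] [0.653  0.1198 0.1552]
angles pct [0.3724 0.4256 0.4569 0.4962 0.6773]
```

View pics/l4.png

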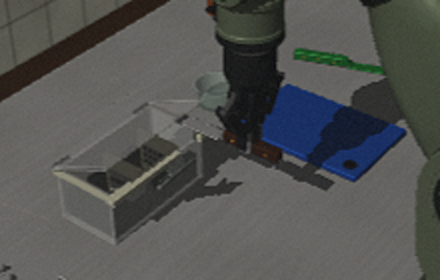

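Call:
{"name": "step_arm", "arguments": {
  "moves": [
    [[0,0,0,0.24,0,-0.24,-1],[0,0,0,0.24,0,-0.24,-1],[0,0,0,0.24,0,-0.24,-1],[0,0,0,0.28,0,-0.17,-1],[0,0,0,0.28,0,-0.17,-1]]
  ]
}}

```text
time: 11.75
tool_pos: [0.4615, -0.0525, 0.1853]
ee_rot: [[1.0, -0.005, -0.001], [-0.005, -1.0, 0.0], [-0.001, -0.0, -1.0]]
force: [-2.2, -0.3, -0.4]
gripper_width: 0.0164
gripper_force: 58.8
```

Call:
{"name": "step_arm", "arguments": {
  "moves": [
    [[0,0,0,0.28,0,-0.17,-1],[0,0,0,0.33,0,-0.06,-1],[0,0,0,0.33,0,-0.06,-1],[0,0,0,0.33,0,-0.06,-1],[0,0,0,0.2,0,0,-1]]
  ]
}}

```text
time: 12.17
tool_pos: [0.521, -0.0528, 0.1989]
ee_rot: [[1.0, -0.004, -0.0], [-0.004, -1.0, 0.0], [-0.0, -0.0, -1.0]]
force: [-2.5, 0.4, -1.6]
gripper_width: 0.0166
gripper_force: 58.8
```

```bash
python3 - <<'E'
from lid import *
np.set_printoptions(precision=4,suppress=True)
im=lid('scene'); o=r.get_obs(); print(o['tool_pos'],o['force']);
s=lid('side')
cv2.imwrite('pics/l5.png',np.hstack([cv2.resize(im['pixels'][120:280,270:430,::-1],(400,400)),cv2.resize(s['pixels'][120:280,200:360,::-1],(400,400))]))
E
```

```text
lid pts 2386 [ 0.5001 -0.0999  0.105 ] [0.6772 0.1199 0.25  ]
angles pct [0.8333 1.7047 1.7336 1.7634 1.9042]
[ 0.5218 -0.0527  0.1987] [-0.7269  0.2999 -0.6706]
lid pts 2210 [ 0.5002 -0.0999  0.105 ] [0.6735 0.12   0.2499]
angles pct [0.7581 1.5983 1.6798 1.7077 1.7517]
```

View pics/l5.png

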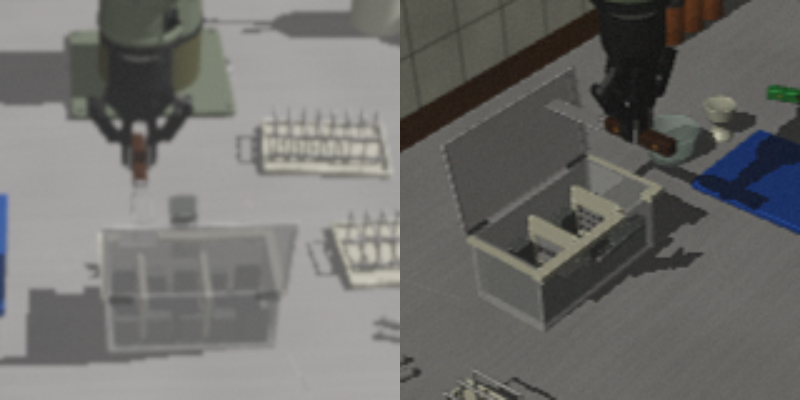

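Call:
{"name": "step_arm", "arguments": {
  "moves": [
    [[0,0,0,-0.6,0,0,-1],[0,0,0,-0.8,0,0,-1],[0,0,0,-0.8,0,0,-1],[0,0,0,-0.07,0.8,0,-1],[0,0,0,0,0.8,0,-1]]
  ]
}}

```text
time: 12.68
tool_pos: [0.4272, -0.1158, 0.1992]
ee_rot: [[1.0, -0.002, -0.001], [-0.002, -1.0, 0.001], [-0.001, -0.001, -1.0]]
force: [1.0, -0.7, 0.3]
gripper_width: 0.0162
gripper_force: 58.9
```

Call:
{"name": "step_arm", "arguments": {
  "moves": [
    [[0,0,0,0,0.82,0,-1],[0,0,0,0,0.82,0,-1],[0,0,0,0,0.82,0,-1],[0,0,0,0,0.82,0,-1],[0,0,0,0,0.82,0,-1]]
  ]
}}

```text
time: 13.1
tool_pos: [0.4274, -0.2819, 0.1989]
ee_rot: [[1.0, -0.005, -0.0], [-0.005, -1.0, 0.0], [-0.0, -0.0, -1.0]]
force: [1.0, 0.3, -1.0]
gripper_width: 0.0164
gripper_force: 58.9
```

Call:
{"name": "step_arm", "arguments": {
  "moves": [
    [[0,0,0,0,0.82,0,-1],[0,0,0,0,0,0.8,-1],[0,0,0,0,0,0.8,-1],[0,0,0,0,0,0.8,-1],[0,0,0,0,0,0.8,-1]]
  ]
}}

```text
time: 13.52
tool_pos: [0.4275, -0.313, 0.0696]
ee_rot: [[1.0, -0.005, 0.0], [-0.005, -1.0, -0.0], [0.0, 0.0, -1.0]]
force: [0.4, -0.6, -0.7]
gripper_width: 0.0164
gripper_force: 59.0
```

Call:
{"name": "step_arm", "arguments": {
  "moves": [
    [[0,0,0,0,0,0.4,-1],[0,0,0,0,0,0,-1],[0,0,0,0,0,0,-1],[0,0,0,0,0,0,-1],[0,0,0,0,0,0,-1]]
  ]
}}

```text
time: 13.93
tool_pos: [0.4286, -0.3135, 0.0563]
ee_rot: [[1.0, -0.005, 0.002], [-0.005, -1.0, -0.001], [0.002, 0.001, -1.0]]
force: [0.4, 0.1, -0.9]
gripper_width: 0.0163
gripper_force: 58.9
```

Call:
{"name": "step_arm", "arguments": {
  "moves": [
    [[0,0,0,0,0,0.5,-1],[0,0,0,0,0,0.4,-1],[0,0,0,0,0,0.1,-1],[0,0,0,0,0,0,-1],[0,0,0,0,0,0,0]]
  ]
}}

```text
time: 14.35
tool_pos: [0.4286, -0.3134, 0.0161]
ee_rot: [[1.0, -0.005, 0.001], [-0.005, -1.0, -0.001], [0.001, 0.001, -1.0]]
force: [0.4, -0.8, 0.1]
gripper_width: 0.0274
gripper_force: 0.0
```

Call:
{"name": "step_arm", "arguments": {
  "moves": [
    [[0,0,0,0,0,0,0],[0,0,0,0,0,0,0],[0,0,0,0,0,0,0],[0,0,0,0,0,-0.5,0],[0,0,0,0,0,-0.7,0]]
  ]
}}

```text
time: 14.77
tool_pos: [0.4274, -0.3126, 0.0622]
ee_rot: [[1.0, -0.005, -0.003], [-0.005, -1.0, 0.002], [-0.003, -0.002, -1.0]]
force: [-0.7, -0.4, -0.4]
gripper_width: 0.0426
gripper_force: 0.0
```

Call:
{"name": "step_arm", "arguments": {
  "moves": [
    [[0,0,0,0,0,-0.8,-0.2],[0,0,0,0,0,-0.8,-0.2],[0,0,0,0,0,-0.8,-0.2],[0,0,0,0,0,-0.8,-0.2],[0,0,0,0,0,-0.8,-0.2]]
  ]
}}

```text
time: 15.18
tool_pos: [0.4279, -0.313, 0.2248]
ee_rot: [[1.0, -0.005, 0.0], [-0.005, -1.0, -0.0], [0.0, 0.0, -1.0]]
force: [0.1, -0.0, -0.5]
gripper_width: 0.0344
gripper_force: 0.0
```

Call:
{"name": "step_arm", "arguments": {
  "moves": [
    [[0,0,0,0.18,-0.8,-0.12,-0.2],[0,0,0,0.18,-0.8,-0.12,-0.2],[0,0,0,0.18,-0.8,-0.12,-0.2],[0,0,0,0.18,-0.8,-0.12,-0.2],[0,0,0,0.18,-0.8,-0.12,-0.2]]
  ]
}}

```text
time: 15.6
tool_pos: [0.4649, -0.1518, 0.2474]
ee_rot: [[1.0, -0.005, 0.0], [-0.005, -1.0, 0.0], [0.0, -0.0, -1.0]]
force: [0.6, -0.4, 0.3]
gripper_width: 0.0342
gripper_force: 0.0
```

Call:
{"name": "step_arm", "arguments": {
  "moves": [
    [[0,0,0,0.18,-0.8,-0.12,-0.2],[0,0,0,0.18,-0.8,-0.12,-0.2],[0,0,0,0.18,-0.8,-0.12,-0.2],[0,0,0,0.18,-0.8,-0.12,-0.2],[0,0,0,0.18,-0.8,-0.12,-0.2]]
  ]
}}

```text
time: 16.02
tool_pos: [0.5017, 0.0081, 0.2714]
ee_rot: [[1.0, -0.005, 0.0], [-0.005, -1.0, 0.0], [0.0, -0.0, -1.0]]
force: [-0.3, 0.1, 0.5]
gripper_width: 0.0339
gripper_force: 0.0
```

Call:
{"name": "step_arm", "arguments": {
  "moves": [
    [[0,0,0,0,0,0,-0.2],[0,0,0,0,0,0,-0.2],[0,0,0,0,0,0,-0.2],[0,0,0,0,0,0,-0.2],[0,0,0,0,0,0,-0.2]]
  ]
}}

```text
time: 16.43
tool_pos: [0.5015, 0.0055, 0.2709]
ee_rot: [[1.0, -0.006, -0.0], [-0.006, -1.0, -0.0], [-0.0, 0.0, -1.0]]
force: [0.2, -0.4, -0.0]
gripper_width: 0.0342
gripper_force: 0.0
```

```bash
python3 - <<'E'
from seg import *
np.set_printoptions(precision=4,suppress=True)
o=r.get_obs(); print(o['time'],o['tool_pos'])
im=get('wrist'); np.savez('/tmp/wrist4.npz',**im); save(im,'w4.png'); w=cloud(im); knife(im,w)
x,y,z=w[...,0],w[...,1],w[...,2]
m=(x>.53)&(x<.65)&(y>-.1)&(y<.12)&(z>.065)&(z<.092)
k,l,st,c=cv2.connectedComponentsWithStats(m.astype(np.uint8))
for i in range(1,k):
    if st[i,4]>60:
        p=w[l==i]; print(st[i],np.median(p,0),p.min(0),p.max(0))
E
```

```text
16.4333 [0.5015 0.0055 0.2709]
board ((0.45381027460098267, -0.31082668900489807), (0.2453039586544037, 0.1716228872537613), 0.052653755992650986)
handle (529, 190, 29, 64) ((0.42592400312423706, -0.3071379065513611), (0.0253890547901392, 0.09485266357660294), 89.5587158203125)
blade (542, 118, 27, 42) ((0.5411151051521301, -0.3135226368904114), (0.025674080476164818, 0.054789453744888306), 89.46524810791016)
[ 216   42  203  114 3218] [0.6207 0.0024 0.08  ] [ 0.5301 -0.0943  0.065 ] [0.645  0.1114 0.092 ]
[295  56  10  81 667] [0.5947 0.0281 0.0819] [0.5511 0.0243 0.0652] [0.6336 0.0329 0.0842]
[366  56  12  81 766] [ 0.5941 -0.0501  0.0817] [ 0.5503 -0.0555  0.0651] [ 0.6335 -0.0469  0.0847]
```

View pics/w4.png

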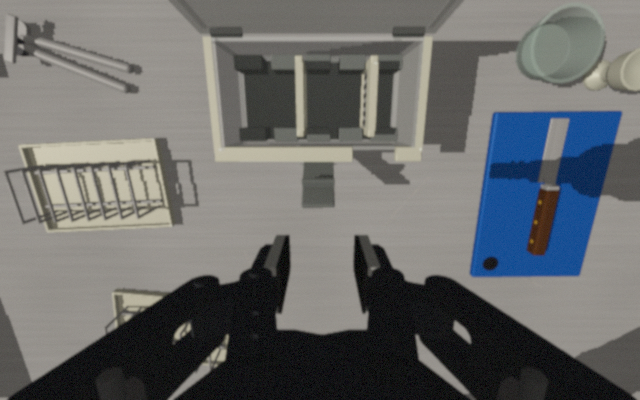

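Call:
{"name": "step_arm", "arguments": {
  "moves": [
    [[0,0,0,0.67,-0.2,0,-0.2],[0,0,0,0.67,-0.2,0,-0.2],[0,0,0,0.67,-0.19,0,-0.2],[0,0,0,0,0,0.7,-0.2],[0,0,0,0,0,0.7,-0.2]]
  ]
}}

```text
time: 16.9
tool_pos: [0.5836, 0.0295, 0.2144]
ee_rot: [[1.0, -0.005, 0.003], [-0.005, -1.0, 0.0], [0.003, -0.0, -1.0]]
force: [0.4, -1.0, -0.9]
gripper_width: 0.034
gripper_force: 0.0
```

Call:
{"name": "step_arm", "arguments": {
  "moves": [
    [[0,0,0,0,0,0.7,-0.2],[0,0,0,0,0,0.7,-0.2],[0,0,0,0,0,0.7,-0.2],[0,0,0,0,0,0,-0.2],[0,0,0,0,0,0,-0.2]]
  ]
}}

```text
time: 17.32
tool_pos: [0.5819, 0.0292, 0.1308]
ee_rot: [[1.0, -0.005, -0.002], [-0.005, -1.0, -0.0], [-0.002, 0.0, -1.0]]
force: [-0.0, -0.2, 0.4]
gripper_width: 0.0343
gripper_force: 0.0
```

Call:
{"name": "step_arm", "arguments": {
  "moves": [
    [[0,0,0,0,0,0.62,-0.2],[0,0,0,0,0,0.62,-0.2],[0,0,0,0,0,0.63,-0.2],[0,0,0,0,0,0,-0.2],[0,0,0,0,0,0,-0.2]]
  ]
}}

```text
time: 17.73
tool_pos: [0.5827, 0.0295, 0.0575]
ee_rot: [[1.0, -0.005, 0.001], [-0.005, -1.0, 0.0], [0.001, -0.0, -1.0]]
force: [0.4, -0.3, 0.0]
gripper_width: 0.0339
gripper_force: 0.0
```

Call:
{"name": "step_arm", "arguments": {
  "moves": [
    [[0,0,0,0,0,0,-1],[0,0,0,0,0,0,-1],[0,0,0,0,0,0,-1],[0,0,0,0,0,0,-1],[0,0,0,0,0,0,-1]]
  ]
}}

```text
time: 18.15
tool_pos: [0.5831, 0.0296, 0.0582]
ee_rot: [[1.0, -0.005, 0.003], [-0.005, -1.0, 0.0], [0.003, -0.0, -1.0]]
force: [-1.9, -0.6, 14.0]
gripper_width: 0.0072
gripper_force: 59.5
```

Call:
{"name": "step_arm", "arguments": {
  "moves": [
    [[0,0,0,0,0,0,-1],[0,0,0,0,0,-0.25,-1],[0,0,0,0,0,-0.25,-1],[0,0,0,0,0,0,-1],[0,0,0,0,0,0,-1]]
  ]
}}

```text
time: 18.57
tool_pos: [0.5827, 0.0298, 0.0772]
ee_rot: [[1.0, -0.005, 0.002], [-0.005, -1.0, 0.0], [0.002, -0.0, -1.0]]
force: [-0.1, 0.3, -0.4]
gripper_width: 0.0068
gripper_force: 58.7
```

Call:
{"name": "step_arm", "arguments": {
  "moves": [
    [[0,0,0,0,0,-0.5,-1],[0,0,0,0,0,-0.5,-1],[0,0,0,0,0,-0.7,-1],[0,0,0,0,0,-0.7,-1],[0,0,-0.35,0,0,-0.5,-1]]
  ]
}}

```text
time: 18.98
tool_pos: [0.5824, 0.0298, 0.1942]
ee_rot: [[0.999, 0.037, 0.001], [0.037, -0.999, 0.0], [0.001, -0.0, -1.0]]
force: [-0.3, -0.6, 0.3]
gripper_width: 0.0069
gripper_force: 58.7
```

```bash
python3 - <<'E'
from seg import *
np.set_printoptions(precision=4,suppress=True)
im=dict(np.load('/tmp/wrist4.npz')); w=cloud(im); trays(im,w)
for n in ('wrist4','side0','scene0'):
    im=dict(np.load(f'/tmp/{n}.npz')); w=cloud(im)
    x,y,z=w[...,0],w[...,1],w[...,2]
    m=(x>.42)&(x<.54)&(y>.22)&(y<.44)&(z>.046)&(z<.066); p=w[m]; print(n,len(p))
    a=np.deg2rad(2.2); yy=-(p[:,0]-.4765)*np.sin(a)+(p[:,1]-.331)*np.cos(a); xx=(p[:,0]-.4765)*np.cos(a)+(p[:,1]-.331)*np.sin(a)
    print(np.histogram(yy,bins=np.arange(-.09,.091,.004))[0]); print(np.percentile(xx,[2,98]))
E
```

```text
tray (18, 138, 154, 95) ((0.47609639167785645, 0.33147895336151123), (0.13222216069698334, 0.1923883855342865), 2.379478693008423)
wrist4 2053
[  0 174  52   0   0   0  38 203   0   0   0   0 198  45   0   0   0  50
 200   1   0   0   0 217  45   0   0   0  68 199   3   0   0   2 234  36
   0   0   0  64 222   2   0   0   0]
[-0.0345  0.0356]
side0 329
[ 0  2 22 13  0  0  1 10 27  2  0  0  3 32  4  0  0  0 17 23  3  0  0  3
 30  6  0  0  0 13 31  0  0  0  2 35  6  0  0  0 17 27  0  0  0]
[-0.0365  0.0334]
scene0 166
[ 3 11  6  0  0  0  9 11  0  0  0  2 19  2  0  0  0 15  8  0  0  0  2 17
  3  0  0  0  9 11  0  0  0  3 14  3  0  0  0 10  8  0  0  0  0]
[-0.0334  0.0419]
```

Call:
{"name": "step_arm", "arguments": {
  "moves": [
    [[0,0,0,-0.38,-0.75,0,-1],[0,0,0,-0.38,-0.75,0,-1],[0,0,0,-0.38,-0.75,0,-1],[0,0,0,-0.38,-0.75,0,-1],[0,0,0,-0.38,-0.75,0,-1]]
  ]
}}

```text
time: 19.4
tool_pos: [0.4996, 0.178, 0.1921]
ee_rot: [[0.999, 0.037, -0.0], [0.037, -0.999, 0.0], [-0.0, -0.0, -1.0]]
force: [0.9, 0.1, -0.6]
gripper_width: 0.0068
gripper_force: 58.8
```

Call:
{"name": "step_arm", "arguments": {
  "moves": [
    [[0,0,0,-0.38,-0.75,0,-1],[0,0,0,-0.38,-0.75,0,-1],[0,0,0,-0.38,-0.75,0,-1],[0,0,0,-0.38,-0.75,0,-1],[0,0,0,-0.38,-0.75,0,-1]]
  ]
}}

```text
time: 19.82
tool_pos: [0.4179, 0.3251, 0.1921]
ee_rot: [[0.999, 0.037, -0.0], [0.037, -0.999, 0.0], [-0.0, -0.0, -1.0]]
force: [-0.2, -0.3, -0.1]
gripper_width: 0.0069
gripper_force: 58.8
```

Call:
{"name": "step_arm", "arguments": {
  "moves": [
    [[0,0,0,0,0,0,-1],[0,0,0,0,0,0,-1],[0,0,0,0,0,0,-1],[0,0,0,0,0,0,-1],[0,0,0,0,0,0,-1]]
  ]
}}

```text
time: 20.23
tool_pos: [0.4197, 0.3229, 0.1922]
ee_rot: [[0.999, 0.036, 0.0], [0.036, -0.999, -0.0], [0.0, 0.0, -1.0]]
force: [-0.2, -0.5, -1.2]
gripper_width: 0.0066
gripper_force: 58.8
```

```bash
cat > hoop.py <<'E'
from seg import *
def hoops(im,x0=.4765,y0=.325,deg=2.2):
    w=cloud(im); x,y,z=w[...,0],w[...,1],w[...,2]
    m=(x>.42)&(x<.54)&(y>.22)&(y<.44)&(z>.046)&(z<.066); p=w[m]
    # fit: cluster by hoop, line for each
    a=np.deg2rad(deg); yy=-(p[:,0]-x0)*np.sin(a)+(p[:,1]-y0)*np.cos(a); xx=(p[:,0]-x0)*np.cos(a)+(p[:,1]-y0)*np.sin(a)
    i=np.round((yy+.077)/.022)
    for k in range(8):
        s=i==k
        if s.sum()>5: f=np.polyfit(xx[s],yy[s],1); print(k,s.sum(),'y off %.4f slope %.3f x %.4f %.4f'%(f[1]-(-.077+.022*k),f[0],*np.percentile(xx[s],[2,98])))
E
python3 - <<'E'
from hoop import *
np.set_printoptions(precision=4,suppress=True)
o=r.get_obs(); print(o['time'],o['tool_pos'],o['gripper_width'])
im=get('wrist'); np.savez('/tmp/wrist5.npz',**im); save(im,'w5.png'); w=cloud(im); trays(im,w); hoops(im)
E
```

```text
20.2333 [0.4197 0.3229 0.1922] 0.006597218868172872
tray (228, 64, 183, 132) ((0.47198253870010376, 0.3269672691822052), (0.14217132329940796, 0.19239772856235504), 2.2201077938079834)
0 355 y off 0.0014 slope 0.004 x -0.0338 0.0351
1 347 y off 0.0013 slope 0.004 x -0.0340 0.0347
2 334 y off 0.0011 slope 0.003 x -0.0332 0.0348
3 295 y off 0.0008 slope 0.011 x -0.0317 0.0348
4 324 y off 0.0009 slope 0.005 x -0.0338 0.0340
5 329 y off 0.0007 slope 0.004 x -0.0337 0.0343
6 344 y off 0.0006 slope 0.003 x -0.0338 0.0346
7 353 y off 0.0004 slope 0.002 x -0.0344 0.0343
```

View pics/w5.png

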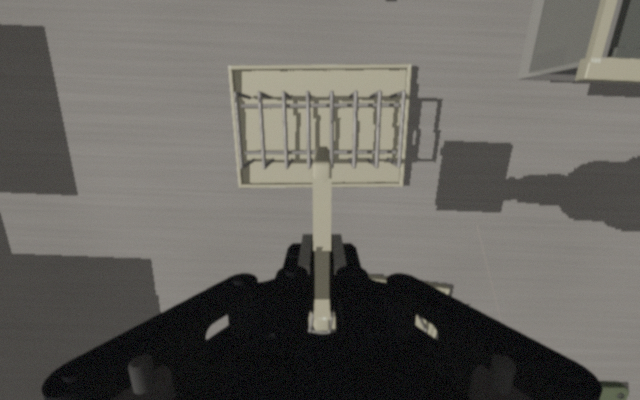

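Call:
{"name": "step_arm", "arguments": {
  "moves": [
    [[0,0,-0.05,0.4,-0.19,0,-1],[0,0,0,0.4,-0.19,0,-1],[0,0,0,0.4,-0.19,0,-1],[0,0,0,0,0,0.6,-1],[0,0,0,0,0,0.6,-1]]
  ]
}}

```text
time: 20.7
tool_pos: [0.4674, 0.3484, 0.1439]
ee_rot: [[0.999, 0.042, 0.002], [0.042, -0.999, 0.001], [0.002, -0.001, -1.0]]
force: [-0.3, 0.6, -1.8]
gripper_width: 0.0066
gripper_force: 58.9
```

Call:
{"name": "step_arm", "arguments": {
  "moves": [
    [[0,0,0,0,0,0.4,-1],[0,0,0,0,0,0,-1],[0,0,0,0,0,0,-1],[0,0,0,0,0,0,-1],[0,0,0,0,0,0,-1]]
  ]
}}

```text
time: 21.12
tool_pos: [0.4666, 0.3488, 0.1294]
ee_rot: [[0.999, 0.043, 0.001], [0.043, -0.999, 0.001], [0.001, -0.001, -1.0]]
force: [0.3, 1.0, -0.0]
gripper_width: 0.0066
gripper_force: 58.9
```

Call:
{"name": "step_arm", "arguments": {
  "moves": [
    [[0,0,0,0,0.03,0.4,-1],[0,0,0,0,0,0.4,-1],[0,0,0,0,0,0.4,-1],[0,0,0,0,0,0.4,-1],[0,0,0,0,0,0,-1]]
  ]
}}

```text
time: 21.53
tool_pos: [0.466, 0.3473, 0.0631]
ee_rot: [[0.999, 0.043, -0.001], [0.043, -0.999, -0.0], [-0.001, 0.0, -1.0]]
force: [-0.1, 0.2, -1.1]
gripper_width: 0.0068
gripper_force: 58.8
```

Call:
{"name": "step_arm", "arguments": {
  "moves": [
    [[0,0,0,0,0,0.03,-1],[0,0,0,0,0,0,-1],[0,0,0,0,0,0,-1],[0,0,0,0,0,0,-1],[0,0,0,0,0,0,-1]]
  ]
}}

```text
time: 21.95
tool_pos: [0.4663, 0.3476, 0.0634]
ee_rot: [[0.999, 0.043, 0.0], [0.043, -0.999, 0.001], [0.0, -0.0, -1.0]]
force: [0.0, 0.4, -0.9]
gripper_width: 0.0071
gripper_force: 58.8
```

Call:
{"name": "step_arm", "arguments": {
  "moves": [
    [[0,0,0,0,0,0,-0.3],[0,0,0,0,0,0,-0.3],[0,0,0,0,0,0,-0.3],[0,0,0,0,0,-0.4,-0.3],[0,0,0,0,0,-0.6,-0.3]]
  ]
}}

```text
time: 22.37
tool_pos: [0.4654, 0.3468, 0.1019]
ee_rot: [[0.999, 0.043, -0.003], [0.043, -0.999, -0.002], [-0.003, 0.002, -1.0]]
force: [0.5, 0.1, -0.0]
gripper_width: 0.0297
gripper_force: 0.0
```

Call:
{"name": "step_arm", "arguments": {
  "moves": [
    [[0,0,0,0,0,-0.8,-0.3],[0,0,0,0,0,-0.8,-0.3],[0,0,0,0,0,-0.8,-0.3],[0,0,0.4,0,0,0,-0.3],[0,0,0,0,0,0,-0.3]]
  ]
}}

```text
time: 22.78
tool_pos: [0.4665, 0.3477, 0.2004]
ee_rot: [[1.0, -0.007, 0.002], [-0.007, -1.0, 0.002], [0.002, -0.002, -1.0]]
force: [0.1, -0.4, -1.0]
gripper_width: 0.0303
gripper_force: 0.0
```

```bash
python3 - <<'E'
from h import *
np.set_printoptions(precision=4,suppress=True)
o=r.get_obs(); print(o['time'],o['tool_pos'])
im=get('wrist'); w=cloud(im); x,y,z=w[...,0],w[...,1],w[...,2]
m=(x>.41)&(x<.55)&(y>.22)&(y<.44)&(z>.068)&(z<.1); p=w[m]; print(len(p),np.median(p,0),p.min(0),p.max(0),cv2.minAreaRect(p[:,:2].astype(np.float32)))
E
```

```text
22.7833 [0.4665 0.3477 0.2004]
782 [0.4787 0.3474 0.0859] [0.4342 0.3423 0.0732] [0.5174 0.3527 0.0882] ((0.47570037841796875, 0.3472593128681183), (0.08325277268886566, 0.007986392825841904), 2.3434619903564453)
```

Call:
{"name": "step_arm", "arguments": {
  "moves": [
    [[0,0,0,0.23,0.77,0,-0.2],[0,0,0,0.23,0.77,0,-0.2],[0,0,0,0.23,0.77,0,-0.2],[0,0,0,0.23,0.77,0,-0.2],[0,0,0,0.23,0.77,0,-0.2]]
  ]
}}

```text
time: 23.25
tool_pos: [0.5112, 0.1916, 0.1979]
ee_rot: [[1.0, -0.003, -0.002], [-0.003, -1.0, -0.001], [-0.002, 0.001, -1.0]]
force: [1.3, -0.4, 0.4]
gripper_width: 0.0343
gripper_force: 0.0
```

Call:
{"name": "step_arm", "arguments": {
  "moves": [
    [[0,0,0,0.23,0.77,0,-0.2],[0,0,0,0.23,0.77,0,-0.2],[0,0,0,0.23,0.77,0,-0.2],[0,0,0,0.23,0.77,0,-0.2],[0,0,0,0.23,0.77,0,-0.2]]
  ]
}}

```text
time: 23.67
tool_pos: [0.5565, 0.0374, 0.1979]
ee_rot: [[1.0, -0.003, -0.002], [-0.003, -1.0, -0.0], [-0.002, 0.0, -1.0]]
force: [0.2, 0.3, -0.3]
gripper_width: 0.0341
gripper_force: 0.0
```

Call:
{"name": "step_arm", "arguments": {
  "moves": [
    [[0,0,0,0.21,0.77,0,-0.2],[0,0,0,0.21,0.77,0,-0.2],[0,0,0,0.21,0.72,0,-0.2],[0,0,0,0,0,0,-0.2],[0,0,0,0,0,0,-0.2]]
  ]
}}

```text
time: 24.08
tool_pos: [0.5811, -0.0531, 0.1977]
ee_rot: [[1.0, -0.006, -0.002], [-0.006, -1.0, -0.0], [-0.002, 0.0, -1.0]]
force: [-0.4, 0.6, 0.4]
gripper_width: 0.0344
gripper_force: 0.0
```

Call:
{"name": "step_arm", "arguments": {
  "moves": [
    [[0,0,0,0,-0.04,0.7,-0.2],[0,0,0,0,0,0.7,-0.2],[0,0,0,0,0,0.7,-0.2],[0,0,0,0,0,0.7,-0.2],[0,0,0,0,0,0.6,-0.2]]
  ]
}}

```text
time: 24.5
tool_pos: [0.5806, -0.0486, 0.0605]
ee_rot: [[1.0, -0.002, -0.002], [-0.002, -1.0, 0.001], [-0.002, -0.001, -1.0]]
force: [0.6, -0.1, -0.1]
gripper_width: 0.0342
gripper_force: 0.0
```

Call:
{"name": "step_arm", "arguments": {
  "moves": [
    [[0,0,0,0,0,0.1,-0.2],[0,0,0,0,0,0,-0.2],[0,0,0,0,0,0,-1],[0,0,0,0,0,0,-1],[0,0,0,0,0,0,-1]]
  ]
}}

```text
time: 24.92
tool_pos: [0.5821, -0.0498, 0.0604]
ee_rot: [[1.0, -0.004, 0.002], [-0.004, -1.0, 0.0], [0.002, -0.0, -1.0]]
force: [-1.1, 0.6, 5.3]
gripper_width: 0.007
gripper_force: 58.8
```

Call:
{"name": "step_arm", "arguments": {
  "moves": [
    [[0,0,0,0,0,0,-1],[0,0,0,0,0,0,-1],[0,0,0,0,0,0,-1],[0,0,0,0,0,0,-1],[0,0,0,0,0,-0.1,-1]]
  ]
}}

```text
time: 25.33
tool_pos: [0.5817, -0.0498, 0.0637]
ee_rot: [[1.0, -0.004, 0.001], [-0.004, -1.0, 0.0], [0.001, -0.0, -1.0]]
force: [0.3, -0.4, -0.2]
gripper_width: 0.0067
gripper_force: 58.7
```

Call:
{"name": "step_arm", "arguments": {
  "moves": [
    [[0,0,0,0,0,-0.4,-1],[0,0,0,0,0,-0.7,-1],[0,0,0,0,0,-0.7,-1],[0,0,0,0,0,-0.8,-1],[0,0,0,0,0,-0.8,-1]]
  ]
}}

```text
time: 25.75
tool_pos: [0.5813, -0.05, 0.2014]
ee_rot: [[1.0, -0.005, 0.001], [-0.005, -1.0, 0.0], [0.001, -0.0, -1.0]]
force: [-0.2, -0.2, 0.2]
gripper_width: 0.0068
gripper_force: 58.7
```

Call:
{"name": "step_arm", "arguments": {
  "moves": [
    [[0,0,-0.38,0,0,0,-1],[0,0,0,-0.2,-0.74,0,-1],[0,0,0,-0.2,-0.74,0,-1],[0,0,0,-0.2,-0.75,0,-1],[0,0,0,-0.2,-0.75,0,-1]]
  ]
}}

```text
time: 26.17
tool_pos: [0.5441, 0.0691, 0.2]
ee_rot: [[0.999, 0.041, 0.001], [0.041, -0.999, 0.0], [0.001, -0.0, -1.0]]
force: [0.9, -0.7, -0.6]
gripper_width: 0.0068
gripper_force: 58.7
```

Call:
{"name": "step_arm", "arguments": {
  "moves": [
    [[0,0,0,-0.2,-0.75,0,-1],[0,0,0,-0.2,-0.75,0,-1],[0,0,0,-0.2,-0.75,0,-1],[0,0,0,-0.2,-0.75,0,-1],[0,0,0,-0.22,-0.75,0,-1]]
  ]
}}

```text
time: 26.58
tool_pos: [0.4972, 0.2175, 0.2]
ee_rot: [[0.999, 0.041, 0.001], [0.041, -0.999, 0.001], [0.001, -0.001, -1.0]]
force: [0.3, -0.1, -0.6]
gripper_width: 0.0062
gripper_force: 58.7
```

Call:
{"name": "step_arm", "arguments": {
  "moves": [
    [[0,0,0,-0.22,-0.74,0,-1],[0,0,0,-0.22,-0.74,0,-1],[0,0,0,-0.2,-0.74,0,-1],[0,0,0,0,0,0,-1],[0,0,0,0,0,0,-1]]
  ]
}}

```text
time: 27.0
tool_pos: [0.4679, 0.3051, 0.1996]
ee_rot: [[0.999, 0.044, 0.0], [0.044, -0.999, 0.001], [0.001, -0.001, -1.0]]
force: [0.4, -1.3, -0.8]
gripper_width: 0.0068
gripper_force: 58.8
```

Call:
{"name": "step_arm", "arguments": {
  "moves": [
    [[0,0,0,0,0.04,0.6,-1],[0,0,0,0,0,0.6,-1],[0,0,0,0,0,0.5,-1],[0,0,0,0,0,0,-1],[0,0,0,0,0,0,-1]]
  ]
}}

```text
time: 27.42
tool_pos: [0.469, 0.3012, 0.1315]
ee_rot: [[0.999, 0.04, -0.0], [0.04, -0.999, -0.0], [-0.0, 0.0, -1.0]]
force: [-0.4, 0.3, 0.1]
gripper_width: 0.0068
gripper_force: 58.8
```

Call:
{"name": "step_arm", "arguments": {
  "moves": [
    [[0,0,0,0,0,0.4,-1],[0,0,0,0,0,0.4,-1],[0,0,0,0,0,0.4,-1],[0,0,0,0,0,0.4,-1],[0,0,0,0,0,0,-1]]
  ]
}}

```text
time: 27.83
tool_pos: [0.4686, 0.3016, 0.0664]
ee_rot: [[0.999, 0.041, -0.001], [0.041, -0.999, -0.001], [-0.001, 0.001, -1.0]]
force: [-1.5, 0.0, -0.8]
gripper_width: 0.0069
gripper_force: 58.8
```

Call:
{"name": "step_arm", "arguments": {
  "moves": [
    [[0,0,0,0,0,0,-1],[0,0,0,0,0,0,-1],[0,0,0,0,0,0,-1],[0,0,0,0,0,0,-1],[0,0,0,0,0,0,-1]]
  ]
}}

```text
time: 28.25
tool_pos: [0.4688, 0.3023, 0.0676]
ee_rot: [[0.999, 0.041, 0.001], [0.041, -0.999, 0.001], [0.001, -0.001, -1.0]]
force: [-0.6, 0.6, -1.0]
gripper_width: 0.0066
gripper_force: 58.8
```

Call:
{"name": "step_arm", "arguments": {
  "moves": [
    [[0,0,0,0,0,0.03,-1],[0,0,0,0,0,0,-0.3],[0,0,0,0,0,0,-0.3],[0,0,0,0,0,0,-0.3],[0,0,0,0,0,0,-0.3]]
  ]
}}

```text
time: 28.67
tool_pos: [0.4686, 0.3021, 0.0657]
ee_rot: [[0.999, 0.041, -0.0], [0.041, -0.999, 0.0], [-0.0, -0.0, -1.0]]
force: [0.6, 0.0, 0.3]
gripper_width: 0.0302
gripper_force: 0.0
```

Call:
{"name": "step_arm", "arguments": {
  "moves": [
    [[0,0,0,0,0,-0.6,-0.3],[0,0,0,0,0,-0.8,-0.3],[0,0,0,0,0,-0.8,-0.3],[0,0,0,0,0,-0.8,-0.3],[0,0,0,0,0,-0.8,-0.3]]
  ]
}}

```text
time: 29.08
tool_pos: [0.4684, 0.3019, 0.2194]
ee_rot: [[0.999, 0.041, -0.0], [0.041, -0.999, 0.0], [-0.0, -0.0, -1.0]]
force: [-0.7, 0.3, 0.2]
gripper_width: 0.0299
gripper_force: 0.0
```

Call:
{"name": "step_arm", "arguments": {
  "moves": [
    [[0,0,0,0,0,-0.8,-1],[0,0,0,0,0,-0.5,-1],[0,0,0.38,0,0,0,-1],[0,0,0,0,0,0,-1],[0,0,0,0,0,0,-1]]
  ]
}}

```text
time: 29.5
tool_pos: [0.4684, 0.3021, 0.2694]
ee_rot: [[1.0, -0.003, -0.001], [-0.003, -1.0, -0.0], [-0.001, 0.0, -1.0]]
force: [-0.3, -0.0, -1.0]
gripper_width: 0.0001
gripper_force: 0.0
```

```bash
python3 - <<'E'
from h import *
np.set_printoptions(precision=4,suppress=True)
o=r.get_obs(); print(o['time'],o['tool_pos'])
im=get('wrist'); w=cloud(im); x,y,z=w[...,0],w[...,1],w[...,2]
for a,b in((.325,.37),(.28,.325)):
    p=w[(x>.41)&(x<.55)&(y>a)&(y<b)&(z>.068)&(z<.1)]; print(len(p),np.median(p,0),cv2.minAreaRect(p[:,:2].astype(np.float32)))
im=get('scene'); w=cloud(im)+[-.002,.002,0]; x,y,z=w[...,0],w[...,1],w[...,2]
p=w[(x>.6)&(x<.75)&(y>-.08)&(y<.1)&(z>.12)&(z<.24)]; f=np.polyfit(p[:,2],p[:,0],1); print('lid',len(p),f,np.polyval(f,[.1,.16,.22]),p.max(0))
E
```

```text
29.5 [0.4684 0.3021 0.2694]
638 [0.478  0.3462 0.0857] ((0.47567346692085266, 0.3471131920814514), (0.08331669121980667, 0.008360419422388077), 2.2009360790252686)
506 [0.48  0.303 0.086] ((0.4782695174217224, 0.30266842246055603), (0.083933986723423, 0.008029528893530369), 2.164673089981079)
lid 1457 [0.1385 0.6376] [0.6514 0.6597 0.668 ] [0.6736 0.0999 0.2262]
```

Call:
{"name": "step_arm", "arguments": {
  "moves": [
    [[0,0,0,0.48,0.61,0,-1],[0,0,0,0.48,0.61,0,-1],[0,0,0,0.48,0.61,0,-1],[0,0,0,0.48,0.61,0,-1],[0,0,0,0.48,0.61,0,-1]]
  ]
}}

```text
time: 30.02
tool_pos: [0.5646, 0.1783, 0.2691]
ee_rot: [[1.0, -0.004, -0.001], [-0.004, -1.0, -0.0], [-0.001, 0.0, -1.0]]
force: [0.2, 0.2, 0.3]
gripper_width: -0.0004
gripper_force: 0.0
```

Call:
{"name": "step_arm", "arguments": {
  "moves": [
    [[0,0,0,0.48,0.61,0,-1],[0,0,0,0.48,0.61,0,-1],[0,0,0,0.48,0.61,0,-1],[0,0,0,0.48,0.61,0,-1],[0,0,0,0.48,0.61,0,-1]]
  ]
}}

```text
time: 30.43
tool_pos: [0.66, 0.0558, 0.269]
ee_rot: [[1.0, -0.004, -0.001], [-0.004, -1.0, 0.0], [-0.001, -0.0, -1.0]]
force: [0.5, 0.3, -0.0]
gripper_width: 0.0
gripper_force: 0.0
```

Call:
{"name": "step_arm", "arguments": {
  "moves": [
    [[0,0,0,0.48,0.61,0,-1],[0,0,0,0.48,0.61,0,-1],[0,0,0,0,0,0,-1],[0,0,0,0,0,0,-1],[0,0,0,0,0,0,-1]]
  ]
}}

```text
time: 30.85
tool_pos: [0.6974, 0.0087, 0.269]
ee_rot: [[1.0, -0.004, -0.001], [-0.004, -1.0, 0.001], [-0.001, -0.001, -1.0]]
force: [0.2, 0.5, 0.1]
gripper_width: -0.0002
gripper_force: 0.0
```

Call:
{"name": "step_arm", "arguments": {
  "moves": [
    [[0,0,0,0,0,0.7,-1],[0,0,0,0,0,0.7,-1],[0,0,0,0,0,0.7,-1],[0,0,0,0,0,0,-1],[0,0,0,0,0,0,-1]]
  ]
}}

```text
time: 31.27
tool_pos: [0.6972, 0.0093, 0.1858]
ee_rot: [[1.0, -0.003, -0.001], [-0.003, -1.0, 0.0], [-0.001, -0.0, -1.0]]
force: [-0.1, -0.0, 1.2]
gripper_width: 0.0002
gripper_force: 0.0
```

Call:
{"name": "step_arm", "arguments": {
  "moves": [
    [[0,0,0,-0.33,0,0,-1],[0,0,0,-0.33,0,0,-1],[0,0,0,-0.33,0,0.02,-1],[0,0,0,-0.33,0,0.03,-1],[0,0,0,-0.33,0,0.03,-1]]
  ]
}}

```text
time: 31.68
tool_pos: [0.632, 0.0091, 0.1851]
ee_rot: [[1.0, -0.004, 0.004], [-0.004, -1.0, 0.0], [0.004, -0.0, -1.0]]
force: [2.5, -0.1, -1.0]
gripper_width: 0.0001
gripper_force: 0.6
```

Call:
{"name": "step_arm", "arguments": {
  "moves": [
    [[0,0,0,-0.27,0,0.15,-1],[0,0,0,-0.27,0,0.15,-1],[0,0,0,-0.27,0,0.15,-1],[0,0,0,-0.18,0,0.24,-1],[0,0,0,-0.18,0,0.24,-1]]
  ]
}}

```text
time: 32.1
tool_pos: [0.5857, 0.0093, 0.1476]
ee_rot: [[1.0, -0.004, 0.004], [-0.004, -1.0, 0.001], [0.004, -0.001, -1.0]]
force: [0.7, -0.1, -0.4]
gripper_width: 0.0002
gripper_force: 0.5
```

Call:
{"name": "step_arm", "arguments": {
  "moves": [
    [[0,0,0,-0.18,0,0.24,-1],[0,0,0,-0.12,0,0.23,-1],[0,0,0,-0.12,0,0.23,-1],[0,0,0,-0.12,0,0.2,-1],[0,0,0,0,0,0,-1]]
  ]
}}

```text
time: 32.52
tool_pos: [0.5634, 0.0094, 0.1101]
ee_rot: [[1.0, -0.004, 0.001], [-0.004, -1.0, 0.001], [0.001, -0.001, -1.0]]
force: [-0.1, 0.5, 0.5]
gripper_width: -0.0002
gripper_force: 0.0
```

Call:
{"name": "step_arm", "arguments": {
  "moves": [
    [[0,0,0,-0.2,0,0,-1],[0,0,0,-0.2,0,0.1,-1],[0,0,0,0,0,0.1,-1],[0,0,0,0,0,0.08,-1],[0,0,0,0,0,0,-1]]
  ]
}}

```text
time: 32.93
tool_pos: [0.5482, 0.0093, 0.0997]
ee_rot: [[1.0, -0.004, 0.002], [-0.004, -1.0, 0.001], [0.002, -0.001, -1.0]]
force: [-7.1, 1.3, 25.8]
gripper_width: -0.0001
gripper_force: 12.3
```

```bash
python3 - <<'E'
from h import *
np.set_printoptions(precision=4,suppress=True)
o=r.get_obs(); print(o['time'],o['tool_pos'],o['force'],o['wrist_torque'])
im=get('side'); w=cloud(im)+[.002,-.0035,0]; x,y,z=w[...,0],w[...,1],w[...,2]
p=w[(x>.45)&(x<.53)&(y>-.02)&(y<.04)&(z>.06)&(z<.13)];p=p[np.argsort(p[:,2])]; print(len(p));print(p[::max(1,len(p)//10)])
for a,b in((-.09,-.03),(.05,.11)):
    q=w[(x>.53)&(x<.65)&(y>a)&(y<b)&(z>.085)&(z<.16)]; f=np.polyfit(q[:,0],q[:,2],1); print('lid',len(q),f,np.polyval(f,[.53,.65]),np.percentile(q[:,2],[5,50,95]))
E
```

```text
32.9333 [0.5482 0.0093 0.0997] [-7.1455  1.2805 25.8087] [ 0.3273  1.6186 -0.0359]
173
[[ 0.5171 -0.002   0.0655]
 [ 0.523   0.0236  0.0711]
 [ 0.5297  0.0289  0.0829]
 [ 0.5274  0.0125  0.0891]
 [ 0.5259 -0.0143  0.0925]
 [ 0.5239 -0.0076  0.0975]
 [ 0.526  -0.0149  0.0998]
 [ 0.529   0.005   0.1028]
 [ 0.4856  0.0005  0.1048]
 [ 0.4797  0.0027  0.1126]
 [ 0.4806  0.0199  0.1191]]
lid 178 [-0.0181  0.109 ] [0.0994 0.0972] [0.0953 0.0988 0.1018]
lid 482 [-0.0011  0.0994] [0.0988 0.0987] [0.0955 0.0988 0.1019]
```

Call:
{"name": "step_arm", "arguments": {
  "moves": [
    [[0,0,0,0,0,-0.6,-1],[0,0,0,0,0,-0.9,-1],[0,0,0,-0.85,0,0,-1],[0,0,0,-0.85,0,0,-1],[0,0,0,-0.8,0,0,-1]]
  ]
}}

```text
time: 33.4
tool_pos: [0.4468, 0.0096, 0.159]
ee_rot: [[1.0, -0.004, 0.002], [-0.004, -1.0, 0.0], [0.002, -0.0, -1.0]]
force: [-0.0, -0.8, -0.1]
gripper_width: -0.0004
gripper_force: 0.0
```

Call:
{"name": "step_arm", "arguments": {
  "moves": [
    [[0,0,0,0,0,0,-1],[0,0,0,0,0,0.7,-1],[0,0,0,0,0,0.7,-1],[0,0,0,0,0,0,-1],[0,0,0,0,0,0,-1]]
  ]
}}

```text
time: 33.82
tool_pos: [0.4475, 0.0094, 0.1022]
ee_rot: [[1.0, -0.005, -0.001], [-0.005, -1.0, 0.0], [-0.001, -0.0, -1.0]]
force: [-0.3, 0.3, 0.8]
gripper_width: -0.0003
gripper_force: 0.0
```

Call:
{"name": "step_arm", "arguments": {
  "moves": [
    [[0,0,0,0.2,0,0,-1],[0,0,0,0.2,0,-0.07,-1],[0,0,0,0.2,0,-0.07,-1],[0,0,0,0.2,0,-0.06,-1],[0,0,0,0.2,0,-0.06,-1]]
  ]
}}

```text
time: 34.23
tool_pos: [0.4883, 0.0093, 0.1147]
ee_rot: [[1.0, -0.005, 0.002], [-0.005, -1.0, 0.0], [0.002, -0.0, -1.0]]
force: [-0.8, 1.1, 0.6]
gripper_width: -0.0
gripper_force: 0.6
```

Call:
{"name": "step_arm", "arguments": {
  "moves": [
    [[0,0,0,0.15,0,-0.05,-1],[0,0,0,0.15,0,-0.04,-1],[0,0,0,0.13,0,0,-1],[0,0,0,0.03,0,0,-1],[0,0,0,0,0,0,-1]]
  ]
}}

```text
time: 34.65
tool_pos: [0.5057, 0.0091, 0.1162]
ee_rot: [[1.0, -0.005, -0.0], [-0.005, -1.0, 0.0], [-0.0, -0.0, -1.0]]
force: [0.0, -0.1, -0.2]
gripper_width: -0.0003
gripper_force: 0.0
```

```bash
python3 - <<'E'
from h import *
np.set_printoptions(precision=4,suppress=True)
o=r.get_obs(); print(o['time'],o['tool_pos'],o['force'],o['wrist_torque'])
im=get('scene'); w=cloud(im)+[-.004,.0015,0]; x,y,z=w[...,0],w[...,1],w[...,2]
p=w[(x>.49)&(x<.54)&(y>-.02)&(y<.04)&(z>.106)&(z<.14)];p=p[np.argsort(p[:,2])]; print(len(p));print(p[::max(1,len(p)//10)])
E
```

```text
34.65 [0.5057 0.0091 0.1162] [ 0.0308 -0.0548 -0.177 ] [ 0.0081 -0.0215  0.003 ]
127
[[ 0.5169  0.0148  0.1061]
 [ 0.5288  0.0103  0.1076]
 [ 0.525  -0.0088  0.1094]
 [ 0.5185 -0.0051  0.1123]
 [ 0.5146 -0.0082  0.1176]
 [ 0.5196  0.001   0.1212]
 [ 0.5174  0.014   0.1232]
 [ 0.5167  0.001   0.1272]
 [ 0.5104  0.0015  0.1304]
 [ 0.5102  0.0207  0.1337]
 [ 0.5073 -0.0017  0.1363]]
```

Call:
{"name": "step_arm", "arguments": {
  "moves": [
    [[0,0,0,0.06,0,0,-1],[0,0,0,0.06,0,0,-1],[0,0,0,0.05,0,0,-1],[0,0,0,0,0,0,-1],[0,0,0,0,0,0,-1]]
  ]
}}

```text
time: 35.12
tool_pos: [0.5082, 0.0091, 0.116]
ee_rot: [[1.0, -0.005, -0.009], [-0.005, -1.0, 0.001], [-0.009, -0.001, -1.0]]
force: [-29.2, 0.9, 23.8]
gripper_width: -0.0
gripper_force: 14.9
```

Call:
{"name": "step_arm", "arguments": {
  "moves": [
    [[0,0,0,-0.4,0,0,-1],[0,0,0,-0.6,0,0,-1],[0,0,0,-0.4,0,-0.6,-1],[0,0,0,0,0,-0.8,-1],[0,0,0,0,0,-0.8,-1]]
  ]
}}

```text
time: 35.53
tool_pos: [0.4554, 0.0092, 0.2051]
ee_rot: [[1.0, -0.005, -0.002], [-0.005, -1.0, 0.0], [-0.002, -0.0, -1.0]]
force: [0.2, 0.5, 0.4]
gripper_width: -0.0
gripper_force: 0.0
```

Call:
{"name": "step_arm", "arguments": {
  "moves": [
    [[0,0,0,0,0,-0.8,-1],[0,0,0,0,0,-0.8,-1],[0,0,0,0,0,-0.4,-1],[0,0,0,0,0,0,-1],[0,0,0,0,0,0,-1]]
  ]
}}

```text
time: 35.95
tool_pos: [0.4566, 0.0095, 0.2845]
ee_rot: [[1.0, -0.004, 0.001], [-0.004, -1.0, 0.0], [0.001, -0.0, -1.0]]
force: [-0.7, -0.8, -0.9]
gripper_width: -0.0
gripper_force: 0.0
```

```bash
python3 - <<'E'
from seg import *
np.set_printoptions(precision=4,suppress=True)
o=r.get_obs(); print(o['time'],o['tool_pos'],o['force'])
im=get('wrist'); save(im,'w6.png'); w=cloud(im); knife(im,w); x,y,z=w[...,0],w[...,1],w[...,2]
p=w[(x>.49)&(x<.54)&(y>-.02)&(y<.04)&(z>.12)&(z<.14)]; print('tab',len(p),cv2.minAreaRect(p[:,:2].astype(np.float32)),np.median(p,0),p.max(0))
m=(x>.53)&(x<.64)&(y>-.09)&(y<.11)&(z>.09)&(z<.14); f=np.polyfit(x[m],z[m],1); print('lid',m.sum(),f,np.polyval(f,[.53,.65]))
for a,b in((.325,.37),(.28,.325)):
    p=w[(x>.41)&(x<.55)&(y>a)&(y<b)&(z>.068)&(z<.1)]; print(len(p),np.median(p,0))
E
```

```text
35.95 [0.4566 0.0095 0.2845] [-0.7079 -0.7855 -0.8721]
board ((0.45345258712768555, -0.31106793880462646), (0.24557945132255554, 0.17148080468177795), 0.12146966904401779)
handle (530, 182, 24, 41) ((0.40764471888542175, -0.3073487877845764), (0.02508380264043808, 0.05994821712374687), 89.30451202392578)
blade (540, 84, 31, 73) ((0.5200676321983337, -0.31364214420318604), (0.0974607914686203, 0.029471637681126595), 2.731436252593994)
tab 210 ((0.5195221900939941, 0.008569641038775444), (0.0350286103785038, 0.004886548966169357), 89.75361633300781) [0.5199 0.0091 0.1317] [0.522  0.0261 0.1339]
lid 21982 [-0.0022  0.1014] [0.1003 0.1   ]
1442 [0.4776 0.3439 0.0816]
1308 [0.4806 0.2993 0.0822]
```

View pics/w6.png

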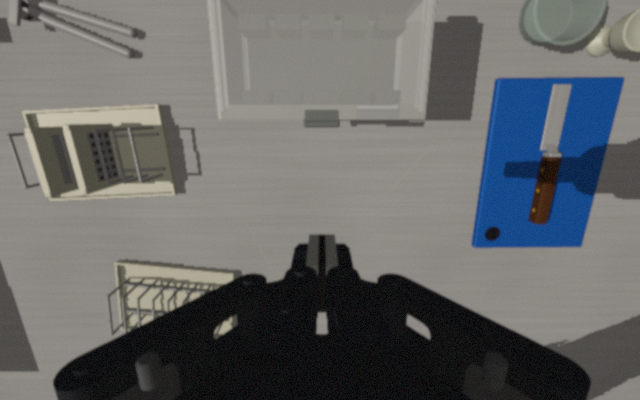

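```bash
python3 -c "
from cell import r
print(r.close_job())"
```

```text
the job is handed in; nothing more can be done
None
```

I handed the job in after about 36 s of the 210 s allowed, with no verdict returned. In the last camera check both inserts found in the bin stood upright in the farther drainer, the lid was shut, the latch was fastened, and the knife lay flat on the board. I kept clear of the egg cup, ramekin and can opener but did not measure their positions again at the end.

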